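Close the storage jars of the coffee corner

ROBOT

A 6-joint arm with a two-finger parallel gripper is mounted at the origin on the work surface. World frame = base frame: x ahead of the robot, y to its left, z up, the work surface at z = 0. Lengths are in m, angles in rad, forces in N, time in s.
With the tool pointing down it reaches from about 0.375 to 0.9 m from the base axis. Payload 3.1 kg.
Tool frame: the origin (TCP) lies between the finger pads; the fingertips stand 8 mm ahead of it and the grasp point (between the pads) lies 11 mm behind it; z points along the fingers, y is the direction in which the jaws open and shut (so a half turn about z gives the same grasp; the last joint's range is limited). The gripper opens to 87 mm and grips with 3 to 60 N. Pads are 19 mm wide; open, the fingers measure 117 mm over their backs; the gripper's body (75 mm by 190 mm) begins 51 mm behind the grasp point.
Start: joints at [-1.347, 0.527, 1.433, -0, 1.181, -0.178], TCP at [0.245, -0.575, 0.231] pointing down, gripper open.
Joint ranges: [-3.08, 3.08], [-0.75, 2.2], [0.22, 2.44], [-1.43, 4.57], [0, 2.65], [-2.85, 2.85]. Speed limits (rad/s): [2.79, 2.79, 3.14, 3.14, 3.14, 3.14].

INTERFACE

Orientations are given as a unit quaternion [w, x, y, z].
In Python, from bench import ctrl gives the robot as it stands.
- The arm moves only by the tool arm_command, never from a script. Its argument "targets" is a list of rows, each a list of 7 numbers: the closure, from 0 (fully open) to 1 (shut), then the shift along the tool's x, y, z in m, then the turn, a rotation vector about the tool's x, y, z in rad. A call has 1 to 12 rows; each row shifts and turns the pose as measured when the row begins, along the tool's axes as they then stand; what a row does not reach is not made up. A row lasts 1/10 s, in which the tool goes at most 50 mm and 8.59 degrees, less where a joint would pass 70% of its speed; a pose out of reach is approached as far as the arm can. A call is refused whole if a number of a shift passes 0.05 or a number of a turn 0.15, either way. A call with a gripper value outside its range is refused whole. The fingers move at their own pace and stop on an object; the grip force is fixed at half the most. Time passes only in rows, so rows that do not move let the fingers close. It gives the time, the measured TCP pose, the force and the opening at its end, in the units of the state.
- ctrl.get_state(): the state, without advancing time (a new reading comes with each control period).
- ctrl.capture(name): name is "scene" or "side" or "wrist"; returns a dict with "pixels" (480x640x3 uint8, red, green, blue), "fx", "fy", "cx", "cy" (pixels), "k1" (the pictures are not rectified: a ray, as slopes to the right and down, at radius r is drawn at 1 + k1 r^2 times it, then the intrinsics apply), "world_from_camera" (4x4, takes a point from camera to world coordinates). Camera axes: x right, y up, looking along -z (the intrinsics and any distortion apply to the point x, -y, -z); pixel columns grow to the right and rows downward; lengths in m; the calibration is good to about 2 mm. A picture is of the moment at which its call begins. There is no depth.
- ctrl.job_done(): hands the job in, once; it reports no verdict.
Trained networks look in a picture, given as the dict that the camera call returned (one of the last four; its "shot" number tells which), for a name from the list of things; names that differ only in an ending like _2 or _b are one class to them, and where a whole thing is asked for, a point or a joint stands for the part that bears it (a point fixed in the world has none). Each returns a list of dicts, best first, with "score" (0 to 1); they miss things now and then, are a little off and sometimes report something else, mostly with a low value. They report only what shows in the picture. A call takes as long as a camera call. They do not tell look-alikes from the thing itself.
- ctrl.boxes_of(picture, name): "bbox" ([left, top, right, bottom] in pixels, round what is visible of it).
The state is a dict: "t": time; "qpos": joint angles; "joint_vel": joint speeds; "tau": joint torques, N m; "tcp_pos": TCP position; "ee_rot": TCP orientation; "wrist_force": force on the tool from outside, world axes, zero at the start; "moment": the same for the moment, N m; "opening": finger opening in m.
Only numpy, scipy, OpenCV 4.12 (cv2) and the standard library are available. Lean on these libraries where they do the work, as an engineer would, in place of code of your own. Each camera call takes 0.05 s, during which the arm holds its last target.

TASK

Four stoneware jars have been left open on the coffee counter, and their wooden lids lie about among the crockery. Put each lid back on the jar it fits by size and shape, fully seated and level, with the jars left standing where they are. Do not drop a lid, and do not knock over or push aside the mug or the glass.

Things in the scene. Friction and masses are not known exactly. Their poses are not given: they have to be found in the camera images.
- lid_large: Large round lid of light wood: board 116 mm across, knob a round stub 26 mm across, plug 87 mm across (narrowing to 80 mm at the bottom). The lid lies knob up on its plug. Origin: centre of the plug's underside (the lowest face), z up. From the origin up: plug 0 to 8 mm, board 8 to 18 mm, knob 18 to 46 mm, centred. About 0.1 to 0.2 kg.
- lid_small: Small round lid of light wood: board 82 mm across, knob a round stub 26 mm across, plug 53 mm across (narrowing to 46 mm). The lid lies knob up on its plug. Origin: centre of the plug's underside (the lowest face), z up. From the origin up: plug 0 to 8 mm, board 8 to 18 mm, knob 18 to 46 mm, centred. About 0.1 to 0.2 kg.
- lid_square: Square lid of light wood: board 92 x 92 mm, knob a square stub 26 x 26 mm, plug 63 x 63 mm (57 mm at the bottom); its x and y axes run parallel to the sides of board and knob. The lid lies knob up on its plug. Origin: centre of the plug's underside (the lowest face), z up. From the origin up: plug 0 to 8 mm, board 8 to 18 mm, knob 18 to 46 mm, centred. About 0.1 to 0.2 kg.
- lid_oblong: Oblong lid of light wood: board 136 mm (along its x) by 86 mm (along its y), handle an upright bar 60 mm along x and 20 mm thick along y, plug 107 x 57 mm (101 x 51 mm at the bottom). The lid lies knob up on its plug. Origin: centre of the plug's underside (the lowest face), z up. From the origin up: plug 0 to 8 mm, board 8 to 18 mm, knob 18 to 46 mm, centred. About 0.1 to 0.2 kg.
- jar_large: Large round open jar of dark grey stoneware with biscuits in it: 110 mm across, 120 mm tall, mouth 98 mm across, wall 6 mm. Takes the large round lid. Origin: centre of its underside, z up. About 0.7 kg, stands loose. When its lid is seated the board rests on the rim and the lid's origin lies 8 mm below rim height, at 112 mm above the jar's origin.
- jar_small: Small round open jar of dark grey stoneware with sugar lumps in it: 76 mm across, 80 mm tall, mouth 64 mm across, wall 6 mm. Takes the small round lid. Origin: centre of its underside, z up. About 0.7 kg, stands loose. When its lid is seated the board rests on the rim and the lid's origin lies 8 mm below rim height, at 72 mm above the jar's origin.
- jar_square: Square open jar of dark grey stoneware with tea sachets in it: 86 x 86 mm, sides along its x and y, 100 mm tall, mouth 74 x 74 mm, wall 6 mm. Takes the square lid, any of the four ways round. Origin: centre of its underside, z up. About 0.7 kg, stands loose. When its lid is seated the board rests on the rim and the lid's origin lies 8 mm below rim height, at 92 mm above the jar's origin.
- jar_oblong: Oblong open jar of dark grey stoneware with shortbread bars in it: 130 mm along its x, 80 mm along its y, 70 mm tall, mouth 118 x 68 mm, wall 6 mm. Takes the oblong lid, either way round. Origin: centre of its underside, z up. About 0.7 kg, stands loose. When its lid is seated the board rests on the rim and the lid's origin lies 8 mm below rim height, at 62 mm above the jar's origin.
- mug: White mug, 80 mm across, 92 mm tall, with a handle; a bystander. Origin: centre of its underside.
- glass: Clear drinking glass, 66 mm across, 110 mm tall; a bystander. Origin: centre of its underside.
Things that resemble listed ones, but are neither listed nor needed, are in the scene too. Leave any blue or pink look-alike of the lid_square alone. What is shaped like the jar_small but red is not meant.

How it is judged:
By the outcome, as a careful person would: the job done as asked, in the order asked, and still so for the second after the job is handed in, with the robot touching nothing.
It also fails if it takes over 118 s, if anything falls off the work surface, if the arm or the gripper's body presses on something with over 40 N, if the wrist force passes 120 N, or if a joint passes its speed limit or range.

## Working session

There is one attempt and no reset: what is moved stays moved. The work goes in short steps, Python scripts to look and compute and a tool call to move; the robot and the scene stay as the last step left them, time stands still between calls to the robot, and variables do not carry over. Pictures are saved under pics/ and viewed, and the job is handed in when it is done.

Besides the shell and the picture viewer there is one more tool, called after "Call:" in YAML: its name, and indented under it one key for each argument. arm_command: Moves the arm, as the interface text tells. Its arguments: {"type":"object","properties":{"targets":{"type":"array","items":{"type":"array","items":{"type":"number"}}}},"required":["targets"]}

```bash
ls; mkdir -p pics
cat > h.py <<'E'
import numpy as np, cv2, pickle
from bench import ctrl
def shot(cam,name):
    p=ctrl.capture(cam); cv2.imwrite(f'pics/{name}.png',cv2.cvtColor(p['pixels'],cv2.COLOR_RGB2BGR))
    pickle.dump(p,open(f'pics/{name}.pkl','wb')); return p
def ray(p,u,v):
    x=(u-p['cx'])/p['fx']; y=(v-p['cy'])/p['fy']
    xd,yd=x,y
    for _ in range(30):
        s=1+p['k1']*(x*x+y*y); x,y=xd/s,yd/s
    T=np.array(p['world_from_camera']); d=T[:3,:3]@np.array([x,-y,-1]); return T[:3,3],d
def at_z(p,u,v,z):
    o,d=ray(p,u,v); return o+d*(z-o[2])/d[2]
def proj(p,X):
    T=np.array(p['world_from_camera']); c=(np.asarray(X)-T[:3,3])@T[:3,:3]
    x=c[...,0]/-c[...,2]; y=-c[...,1]/-c[...,2]; s=1+p['k1']*(x*x+y*y)
    return np.stack([p['fx']*x*s+p['cx'],p['fy']*y*s+p['cy']],-1)
E
python3 - <<'E'
from h import *
for c in ['scene','side','wrist']:
    p=shot(c,c+'0'); print(c,{k:p[k] for k in p if k!='pixels'})
    for n in ['lid_large','lid_small','lid_square','lid_oblong','jar_large','jar_small','jar_square','jar_oblong','mug','glass']:
        print(n,[(np.round(b['bbox']).tolist(),round(b['score'],2)) for b in ctrl.boxes_of(p,n)][:4])
print(ctrl.get_state())
E
```

```text
pics
scene {'fx': 538.4979525931618, 'fy': 538.4979525931618, 'cx': 322.18904531157676, 'cy': 237.49953900965045, 'k1': -0.025735954553422393, 'world_from_camera': array([[ 0.83116398, -0.32648255,  0.45008398,  1.21137086],
       [ 0.55584465,  0.50862438, -0.65752411, -0.85884551],
       [-0.01425353,  0.79668713,  0.60422384,  0.9059219 ],
       [ 0.        ,  0.        ,  0.        ,  1.        ]]), 'shot': 1}
lid_large [([359.0, 170.0, 393.0, 193.0], 0.92)]
lid_small [([155.0, 348.0, 195.0, 378.0], 0.65)]
lid_square [([344.0, 230.0, 394.0, 261.0], 0.95), ([328.0, 342.0, 369.0, 377.0], 0.95), ([402.0, 153.0, 435.0, 170.0], 0.66)]
lid_oblong [([286.0, 167.0, 330.0, 197.0], 0.83)]
jar_large [([220.0, 222.0, 271.0, 282.0], 0.92)]
jar_small [([165.0, 232.0, 202.0, 277.0], 0.93), ([290.0, 284.0, 325.0, 333.0], 0.86)]
jar_square [([133.0, 260.0, 193.0, 319.0], 0.78)]
jar_oblong [([275.0, 203.0, 331.0, 239.0], 0.67)]
mug [([341.0, 254.0, 381.0, 304.0], 0.94)]
glass [([301.0, 226.0, 324.0, 274.0], 0.56), ([359.0, 169.0, 395.0, 195.0], 0.33)]
side {'fx': 620.5665841668663, 'fy': 620.56
[... 1598 characters left out ...]
, 0.85)]
jar_oblong []
mug []
glass []
{'t': 1.65, 'qpos': array([-1.34650422e+00,  5.27502369e-01,  1.43271147e+00,  4.42542107e-06,
        1.18135946e+00, -1.78521203e-01]), 'joint_vel': array([ 0.00039346, -0.00051854,  0.00039496, -0.00150066, -0.00059156,
        0.00057381]), 'tau': array([-1.40532222e-03, -4.40009165e+01, -1.76978105e+01,  6.34440151e-02,
        5.06546593e-02, -6.21688088e-06]), 'tcp_pos': array([ 0.24501726, -0.57495256,  0.23054328]), 'ee_rot': array([9.62571598e-06, 9.79786317e-01, 2.00046928e-01, 2.26790108e-06]), 'wrist_force': array([0.00965215, 0.60506827, 0.69061529]), 'moment': array([ 0.01489152,  0.04747825, -0.01471304]), 'opening': 0.08721186215233973}
```

View pics/scene0.png

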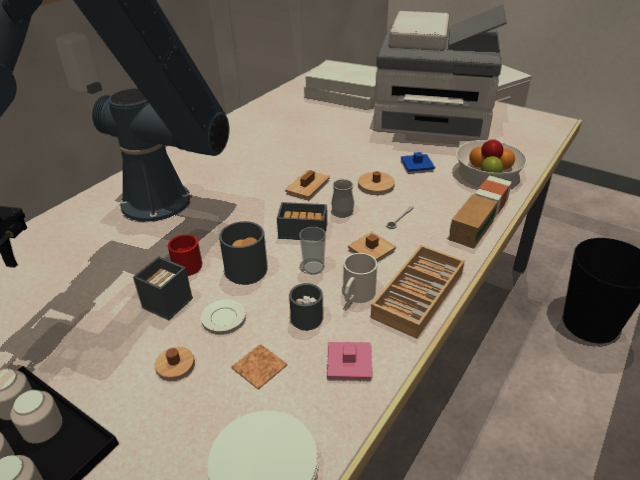

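View pics/side0.png

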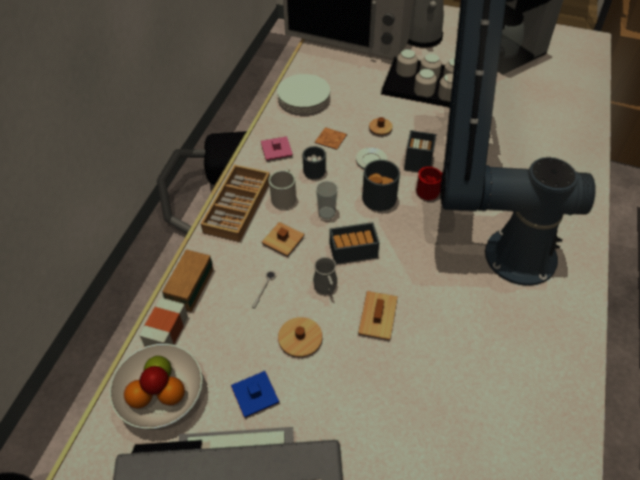

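Run:
```python
from h import *
import pickle
a=pickle.load(open('pics/scene0.pkl','rb'));b=pickle.load(open('pics/side0.pkl','rb'))
I={'lid_large':([359,170,393,193],[276,321,324,356],.018),'lid_small':([155,348,195,378],[370,116,396,135],.018),
'lid_square':([344,230,394,261],[262,222,302,254],.018),'lid_oblong':([286,167,330,197],[361,291,398,339],.018),
'jar_large':([220,222,271,282],[361,159,401,216],.06),'jar_small':([290,284,325,333],[302,146,330,181],.04),'jar_square':([133,260,193,319],[402,130,438,173],.05),'jar_oblong':([275,203,331,239],[331,226,376,261],.035),
'mug':([341,254,381,304],[271,169,301,211],.046),'red':([165,232,202,277],[418,166,440,200],.04)}
for n,(A,B,z) in I.items():
    o=[at_z(p,(q[0]+q[2])/2,(q[1]+q[3])/2,z) for p,q in((a,A),(b,B))]
    print(n,np.round(o[0],3),np.round(o[1],3), 'r',np.round(np.linalg.norm(o[1][:2]),3))
print('glass',at_z(a,313,268,0), at_z(b,327,213,0), 'pitcher',at_z(a,343,212,0), at_z(b,325,288,0))
def crop(p,c,s,k,name):
    im=cv2.cvtColor(p['pixels'],cv2.COLOR_RGB2BGR)[c[1]:c[1]+s[1],c[0]:c[0]+s[0]]
    cv2.imwrite(f'pics/{name}.png',cv2.resize(im,None,fx=k,fy=k,interpolation=cv2.INTER_CUBIC))
crop(a,(120,150),(320,240),2.5,'c_scene'); crop(b,(220,100),(240,270),2.2,'c_side')
```

```text
lid_large [0.53  0.442 0.018] [0.522 0.455 0.018] r 0.693
lid_small [ 0.532 -0.423  0.018] [ 0.516 -0.42   0.018] r 0.666
lid_square [0.675 0.146 0.018] [0.68  0.153 0.018] r 0.697
lid_oblong [0.351 0.325 0.018] [0.343 0.326 0.018] r 0.473
jar_large [ 0.452 -0.093  0.06 ] [ 0.445 -0.091  0.06 ] r 0.454
jar_small [ 0.687 -0.156  0.04 ] [ 0.672 -0.152  0.04 ] r 0.689
jar_square [ 0.371 -0.298  0.05 ] [ 0.365 -0.295  0.05 ] r 0.469
jar_oblong [0.475 0.123 0.035] [0.471 0.125 0.035] r 0.488
mug [ 0.741 -0.01   0.046] [ 0.723 -0.008  0.046] r 0.723
red [ 0.306 -0.17   0.04 ] [ 0.31  -0.173  0.04 ] r 0.355
glass [0.58923003 0.00537225 0.        ] [0.58714598 0.00598739 0.        ] pitcher [5.18929980e-01 2.64431052e-01 1.11022302e-16] [0.5109595  0.27349284 0.        ]
```

View pics/c_scene.png

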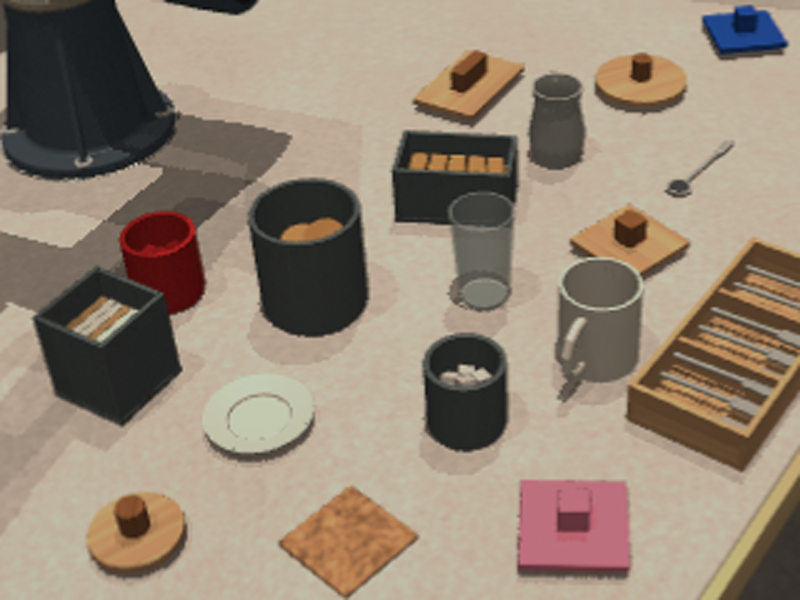

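View pics/c_side.png

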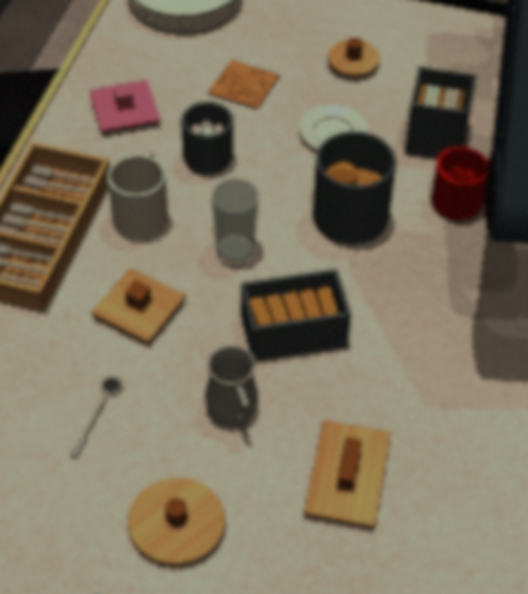

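View pics/wrist0.png

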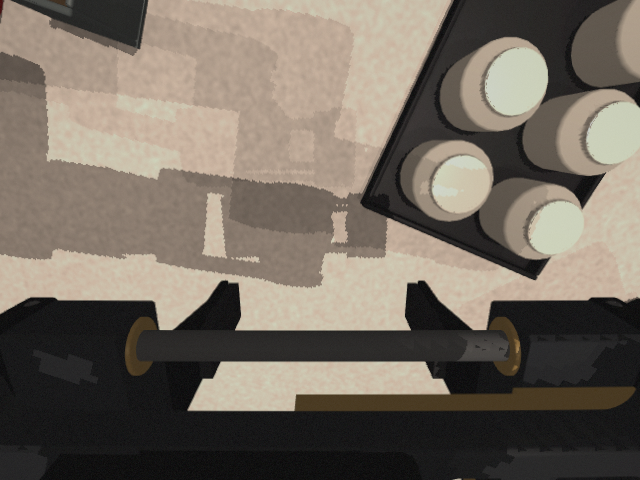

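Call:
arm_command:
  targets:
    - [0,0.042,-0.01,-0.012,0,0,0]
    - [0,0.042,-0.01,-0.012,0,0,0]
    - [0,0.042,-0.01,-0.012,0,0,0]
    - [0,0.042,-0.01,-0.012,0,0,0]
    - [0,0.042,-0.01,-0.012,0,0,0]
    - [0,0.042,-0.01,-0.012,0,0,0]
    - [0,0,0,0,0,0,0]

```text
t: 2.35
tcp_pos: [0.4599, -0.4183, 0.3045]
ee_rot: [0.001, 0.98, 0.197, 0.001]
wrist_force: [-1.0, 0.3, -0.0]
opening: 0.0867
```

Run:
```python
from h import *
p=shot('wrist','w1'); s=ctrl.get_state(); print(s['t'],s['tcp_pos'],s['ee_rot'],s['qpos'])
for n in ['lid_small','jar_small','jar_square','jar_large']:
    print(n,[(np.round(b['bbox']).tolist(),round(b['score'],2)) for b in ctrl.boxes_of(p,n)][:4])
```

```text
2.4 [ 0.45775581 -0.41952854  0.30360289] [ 2.64515463e-04  9.80554495e-01  1.96246590e-01 -2.98112505e-04] [-9.21209927e-01  4.51505023e-01  1.35441574e+00 -7.89177850e-04
  1.33545651e+00  2.54713100e-01]
lid_small [([311.0, 118.0, 379.0, 188.0], 0.77)]
jar_small [([50.0, 206.0, 144.0, 280.0], 0.61), ([311.0, 120.0, 378.0, 187.0], 0.43)]
jar_square []
jar_large [([2.0, 40.0, 129.0, 165.0], 0.62)]
```

View pics/w1.png

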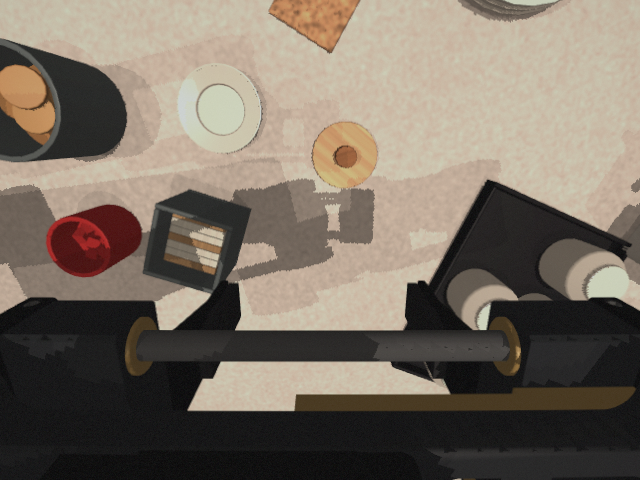

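Run:
```python
from h import *
p=pickle.load(open('pics/w1.pkl','rb'))
im=cv2.cvtColor(p['pixels'],cv2.COLOR_RGB2BGR)
cv2.imwrite('pics/c1.png',np.hstack([cv2.resize(im[170:310,130:270],(560,560),interpolation=cv2.INTER_CUBIC)]))
hsv=cv2.cvtColor(im,cv2.COLOR_BGR2HSV)[105:205,295:395]
m=((hsv[...,1]>90)).astype(np.uint8)
n,l,st,c=cv2.connectedComponentsWithStats(m); i=1+np.argmax(st[1:,4]); print(st[i],c[i]+[295,105])
ys,xs=np.where(l==i); (cx,cy),r=cv2.minEnclosingCircle(np.stack([xs,ys],1).astype(np.float32)); print(cx+295,cy+105,r)
print(at_z(p,cx+295,cy+105,.017),at_z(p,345,156,.046))
```

```text
[  17   17   65   66 3367] [344.23700624 154.42589843]
344.30850982666016 154.37234115600586 33.05678176879883
[ 0.52558955 -0.4193605   0.017     ] [ 0.52483846 -0.41861873  0.046     ]
```

View pics/c1.png

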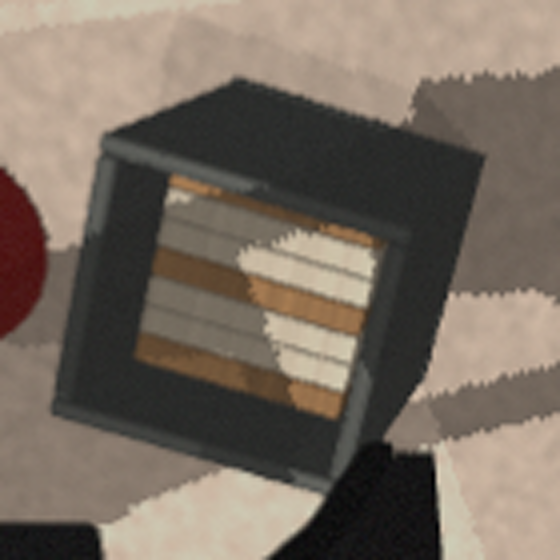

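Call:
arm_command:
  targets:
    - [0,0.0124,0.005,0.044,0,0,0]
    - [0,0.0124,0.005,0.044,0,0,0]
    - [0,0.0124,0.005,0.044,0,0,0]
    - [0,0.0124,0.005,0.044,0,0,0]
    - [0,0.0124,0.005,0.03,0,0,0]
    - [0,0,0,0,0,0,0]

```text
t: 3.2
tcp_pos: [0.5145, -0.4329, 0.089]
ee_rot: [0.001, 0.983, 0.185, -0.002]
wrist_force: [-0.5, 0.7, 0.7]
opening: 0.0874
```

```bash
cat >> h.py <<'E'
from scipy.spatial.transform import Rotation as Rn
def st():
    s=ctrl.get_state(); q=s['ee_rot']; R=Rn.from_quat([q[1],q[2],q[3],q[0]]).as_matrix(); return s,R
def to(x,y,z,yaw=None):
    """remaining shift/turn in tool axes to TCP x,y,z pointing down, tool-x yaw"""
    s,R=st(); d=R.T@(np.array([x,y,z])-s['tcp_pos']); cy=np.arctan2(R[1,0],R[0,0])
    yaw=cy if yaw is None else yaw
    G=np.array([[np.cos(yaw),np.sin(yaw),0],[np.sin(yaw),-np.cos(yaw),0],[0,0,-1]])
    r=Rn.from_matrix(R.T@G).as_rotvec()
    print('t',round(s['t'],2),'tcp',np.round(s['tcp_pos'],4),'yaw',round(cy,3),'F',np.round(s['wrist_force'],1),'op',round(s['opening'],4),'q',np.round(s['qpos'],2)); print('go',np.round(d,4),'turn',np.round(r,3)); return d,r
E
python3 - <<'E'
from h import *
to(.525,-.419,.030)
p=pickle.load(open('pics/w1.pkl','rb'))
c=[at_z(p,u,v,.1)[:2] for u,v in [(155.75,205),(232,228.75),(211.25,292.5),(143.75,272.5)]]; print(np.round(c,4),np.mean(c,0))
for i in range(4):
    d=c[(i+1)%4]-c[i]; print(np.linalg.norm(d),np.degrees(np.arctan2(d[1],d[0]))%90)
d0=(np.array(c[0])+c[2])/2; print(d0,(np.array(c[1])+c[3])/2)
p=shot('wrist','w2')
E
```

```text
t 3.2 tcp [ 0.5145 -0.4329  0.089 ] yaw 0.372 F [-0.5  0.7  0.7] op 0.0874 q [-0.86  0.76  1.41 -0.01  0.97  0.34]
go [ 0.0151 -0.0092  0.0589] turn [0.001 0.004 0.   ]
[[ 0.4026 -0.2494]
 [ 0.4091 -0.3324]
 [ 0.3278 -0.3342]
 [ 0.3219 -0.2564]] [ 0.36534572 -0.29310003]
0.08331707743279966 4.452950733724663
0.08130568933401347 1.2346287304746113
0.0780572786000411 4.322622275177466
0.08100289074060715 4.944859368922599
[ 0.36519937 -0.29179245] [ 0.36549207 -0.29440762]
```

View pics/w2.png

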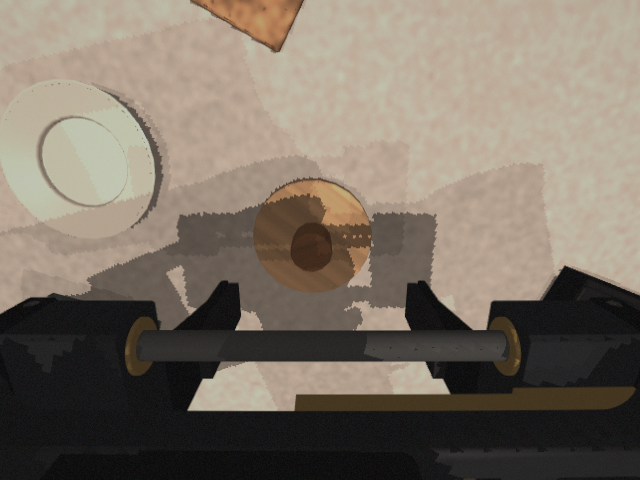

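Run:
```python
from h import *
p=pickle.load(open('pics/w2.pkl','rb'))
print(at_z(p,313,236,.017),at_z(p,310,249,.046))
im=cv2.cvtColor(p['pixels'],cv2.COLOR_RGB2BGR)
cv2.imwrite('pics/c2.png',cv2.resize(im[170:310,240:390],None,fx=4,fy=4,interpolation=cv2.INTER_CUBIC))
```

```text
[ 0.52677434 -0.41996294  0.017     ] [ 0.52678959 -0.41881818  0.046     ]
```

View pics/c2.png

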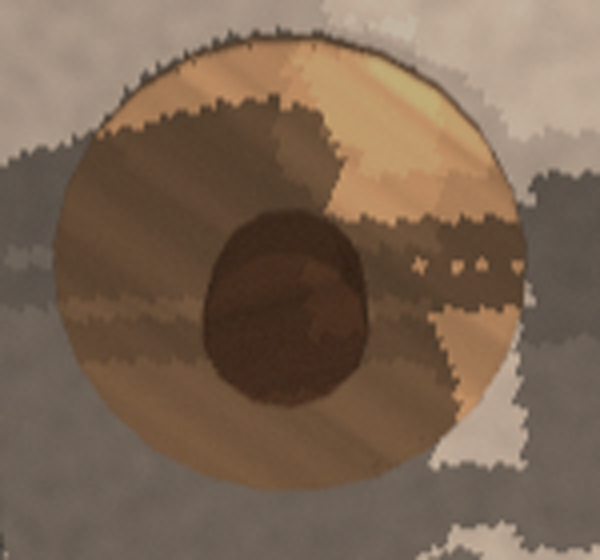

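Call:
arm_command:
  targets:
    - [0,0.005,-0.003,0.01,0,0,0]
    - [0,0.005,-0.003,0.01,0,0,0]
    - [0,0.005,-0.003,0.01,0,0,0]
    - [0,0,0,0,0,0,0]

```text
t: 3.65
tcp_pos: [0.5248, -0.4233, 0.0643]
ee_rot: [0.006, 0.983, 0.183, 0.0]
wrist_force: [0.1, 0.5, 0.6]
opening: 0.0872
```

Run:
```python
from h import *
to(.525,-.419,.030)
```

```text
t 3.65 tcp [ 0.5248 -0.4233  0.0643] yaw 0.367 F [0.1 0.5 0.6] op 0.0872 q [-0.84  0.79  1.42 -0.01  0.92  0.37]
go [ 0.0018 -0.0044  0.0342] turn [0.011 0.002 0.   ]
```

Call:
arm_command:
  targets:
    - [0,0.002,-0.0025,0.015,0.01,0,0]
    - [0,0.001,-0.001,0.012,0,0,0]
    - [0,0,0,0.006,0,0,0]
    - [0,0,0,0,0,0,0]

```text
t: 4.05
tcp_pos: [0.5274, -0.4192, 0.0301]
ee_rot: [0.002, 0.983, 0.183, -0.0]
wrist_force: [0.6, 0.7, 0.6]
opening: 0.0872
```

Run:
```python
from h import *
to(.526,-.4193,.030)
```

```text
t 4.05 tcp [ 0.5274 -0.4192  0.0301] yaw 0.368 F [0.6 0.7 0.6] op 0.0872 q [-0.84  0.84  1.43 -0.    0.87  0.37]
go [-0.0013 -0.0004  0.0001] turn [0.003 0.001 0.   ]
```

Good; close the gripper.

Call:
arm_command:
  targets:
    - [1,0,0,0,0,0,0]
    - [1,0,0,0,0,0,0]
    - [1,0,0,0,0,0,0]
    - [1,0,0,0,0,0,0]
    - [1,0,0,0,0,0,0]
    - [1,0,0,0,0,0,0]

```text
t: 4.65
tcp_pos: [0.5278, -0.4201, 0.031]
ee_rot: [0.002, 0.983, 0.183, 0.0]
wrist_force: [0.2, 0.6, -0.8]
opening: 0.0471
```

Run:
```python
from h import *
to(.526,-.4193,.20)
```

```text
t 4.65 tcp [ 0.5278 -0.4201  0.031 ] yaw 0.368 F [ 0.2  0.6 -0.8] op 0.0471 q [-0.84  0.84  1.43 -0.    0.87  0.37]
go [-0.0014 -0.0006 -0.169 ] turn [0.005 0.    0.   ]
```

Call:
arm_command:
  targets:
    - [1,0,0,0,0,0,0]
    - [1,0,0,0,0,0,0]
    - [1,0,0,0,0,0,0]
    - [1,0,0,0,0,0,0]
    - [1,0,0,0,0,0,0]
    - [1,0,0,0,0,0,0]

```text
t: 5.25
tcp_pos: [0.5279, -0.4202, 0.0314]
ee_rot: [0.003, 0.983, 0.183, 0.001]
wrist_force: [0.6, 0.7, -0.4]
opening: 0.0251
```

Call:
arm_command:
  targets:
    - [1,0,0,-0.01,0,0,0]
    - [1,0,0,-0.03,0,0,0]
    - [1,0,0,-0.04,0,0,0]
    - [1,0,0,-0.04,0,0,0]
    - [1,0,0,-0.04,0,0,0]
    - [1,0,0,-0.03,0,0,0]
    - [1,0,0,0,0,0,0]

```text
t: 5.95
tcp_pos: [0.526, -0.4175, 0.2273]
ee_rot: [-0.001, 0.983, 0.183, -0.002]
wrist_force: [0.9, -0.7, -0.7]
opening: 0.0252
```

Run:
```python
from h import *
to(.58,-.20,.25)
shot('wrist','w3')
```

```text
t 5.95 tcp [ 0.526  -0.4175  0.2273] yaw 0.368 F [ 0.9 -0.7 -0.7] op 0.0252 q [-0.84  0.6   1.31 -0.    1.24  0.37]
go [ 0.1285 -0.1836 -0.0225] turn [-0.003  0.003 -0.   ]
```

View pics/w3.png

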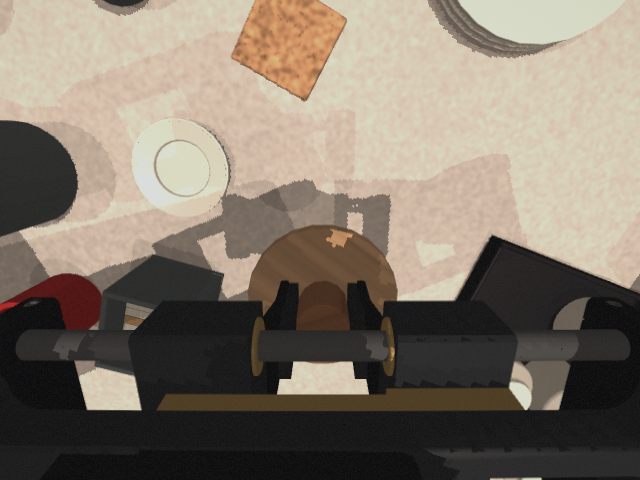

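Call:
arm_command:
  targets:
    - [1,0.02,-0.03,-0.006,0,0,0]
    - [1,0.0257,-0.0367,-0.006,0,0,0]
    - [1,0.0257,-0.0367,-0.006,0,0,0]
    - [1,0.0257,-0.0367,-0.006,0,0,0]
    - [1,0.0257,-0.0367,-0.006,0,0,0]
    - [1,0.006,-0.006,0,0,0,0]
    - [1,0,0,0,0,0,0]

```text
t: 6.7
tcp_pos: [0.573, -0.1893, 0.2411]
ee_rot: [-0.013, 0.983, 0.18, -0.013]
wrist_force: [-0.1, 0.3, -2.0]
opening: 0.0256
```

Run:
```python
from h import *
to(.679,-.154,.15)
p=shot('wrist','w4')
for n in ['jar_small','jar_large','lid_square','jar_oblong']:
    print(n,[(np.round(b['bbox']).tolist(),round(b['score'],2)) for b in ctrl.boxes_of(p,n)][:4])
```

```text
t 6.7 tcp [ 0.573  -0.1893  0.2411] yaw 0.363 F [-0.1  0.3 -2. ] op 0.0256 q [-0.51  0.5   1.45  0.    1.23  0.7 ]
go [0.1135 0.0073 0.0885] turn [-0.029  0.021 -0.   ]
jar_small [([289.0, 44.0, 379.0, 140.0], 0.89)]
jar_large [([131.0, 230.0, 262.0, 331.0], 0.6)]
lid_square [([2.0, 2.0, 92.0, 58.0], 0.95), ([407.0, 1.0, 504.0, 26.0], 0.88)]
jar_oblong [([0.0, 128.0, 101.0, 265.0], 0.6)]
```

View pics/w4.png

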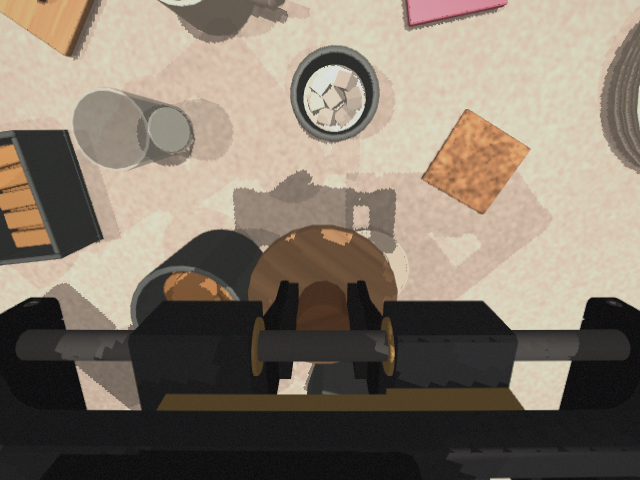

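```bash
cat >> h.py <<'E'
def crop(name,x0,y0,w,h,k,out):
    p=pickle.load(open(f'pics/{name}.pkl','rb')); im=cv2.cvtColor(p['pixels'],cv2.COLOR_RGB2BGR)
    cv2.imwrite(f'pics/{out}.png',cv2.resize(im[y0:y0+h,x0:x0+w],None,fx=k,fy=k,interpolation=cv2.INTER_CUBIC)); return p
def ring(p,x,y,z,r,im,col=(0,255,0)):
    a=np.linspace(0,2*np.pi,120); X=np.stack([x+r*np.cos(a),y+r*np.sin(a),0*a+z],1); return proj(p,X)
def poly(x,y,z,lx,ly,yaw):
    c=np.array([[1,1],[1,-1],[-1,-1],[-1,1]])*[lx/2,ly/2]; c=c@np.array([[np.cos(yaw),np.sin(yaw)],[-np.sin(yaw),np.cos(yaw)]])
    return np.c_[c+[x,y],np.full(4,z)]
def overlay(name,curves,x0,y0,w,h,k,out):
    p=pickle.load(open(f'pics/{name}.pkl','rb')); im=cv2.cvtColor(p['pixels'],cv2.COLOR_RGB2BGR)
    im=cv2.resize(im[y0:y0+h,x0:x0+w],None,fx=k,fy=k,interpolation=cv2.INTER_CUBIC)
    for c in curves:
        q=(proj(p,np.asarray(c))-[x0,y0]+.5)*k; cv2.polylines(im,[np.round(q).astype(np.int32)],True,(0,255,0),1)
    cv2.imwrite(f'pics/{out}.png',im); return p
def circ(x,y,z,r):
    a=np.linspace(0,2*np.pi,80); return np.stack([x+r*np.cos(a),y+r*np.sin(a),0*a+z],1)
E
python3 - <<'E'
from h import *
x,y=.679,-.154
overlay('w4',[circ(x,y,.08,.038),circ(x,y,.08,.032)],270,30,130,130,5,'c4')
E
```

```text
(no output)
```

View pics/c4.png

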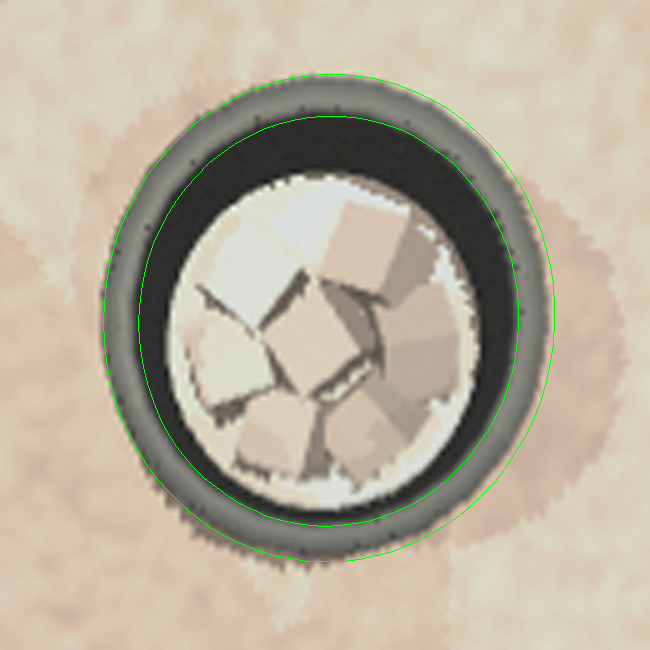

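Call:
arm_command:
  targets:
    - [1,0.028,0.002,0.015,-0.029,0.021,0]
    - [1,0.028,0.002,0.02,0,0,0]
    - [1,0.028,0.002,0.02,0,0,0]
    - [1,0.025,0.002,0.02,0,0,0]
    - [1,0.006,0,0.01,0,0,0]
    - [1,0,0,0,0,0,0]

```text
t: 7.55
tcp_pos: [0.6858, -0.1714, 0.1539]
ee_rot: [0.003, 0.985, 0.171, 0.002]
wrist_force: [-1.4, 1.0, -1.5]
opening: 0.0254
```

Run:
```python
from h import *
to(.680,-.153,.1034)
```

```text
t 7.55 tcp [ 0.6858 -0.1714  0.1539] yaw 0.343 F [-1.4  1.  -1.5] op 0.0254 q [-0.4   0.72  1.28 -0.    1.14  0.83]
go [ 0.0006 -0.0197  0.0504] turn [ 0.007 -0.003 -0.   ]
```

Call:
arm_command:
  targets:
    - [1,0,-0.01,0.008,0.007,-0.003,0]
    - [1,0,-0.009,0.01,0,0,0]
    - [1,0,0,0.004,0,0,0]
    - [1,0,0,0,0,0,0]

```text
t: 7.95
tcp_pos: [0.676, -0.1547, 0.132]
ee_rot: [-0.0, 0.986, 0.169, -0.001]
wrist_force: [0.1, -0.7, -3.1]
opening: 0.0258
```

Run:
```python
from h import *
to(.680,-.153,.1034)
```

```text
t 7.95 tcp [ 0.676  -0.1547  0.132 ] yaw 0.34 F [ 0.1 -0.7 -3.1] op 0.0258 q [-0.39  0.73  1.33 -0.    1.09  0.85]
go [ 0.0044 -0.0003  0.0286] turn [-0.     0.002 -0.   ]
```

Call:
arm_command:
  targets:
    - [1,0.0035,0,0.006,0,0,0]
    - [1,0.001,0,0.008,0,0,0]
    - [1,0,0,0.005,0,0,0]
    - [1,0,0,0,0,0,0]

```text
t: 8.35
tcp_pos: [0.681, -0.1537, 0.1132]
ee_rot: [0.001, 0.986, 0.169, 0.0]
wrist_force: [0.6, 0.2, -2.5]
opening: 0.025
```

Run:
```python
from h import *
to(.680,-.153,.1034)
shot('scene','s1')
crop('s1',260,240,120,110,6,'c5')
```

```text
t 8.35 tcp [ 0.681  -0.1537  0.1132] yaw 0.34 F [ 0.6  0.2 -2.5] op 0.025 q [-0.38  0.76  1.33 -0.    1.06  0.85]
go [-0.0008 -0.001   0.0098] turn [ 0.002 -0.    -0.   ]
```

View pics/c5.png

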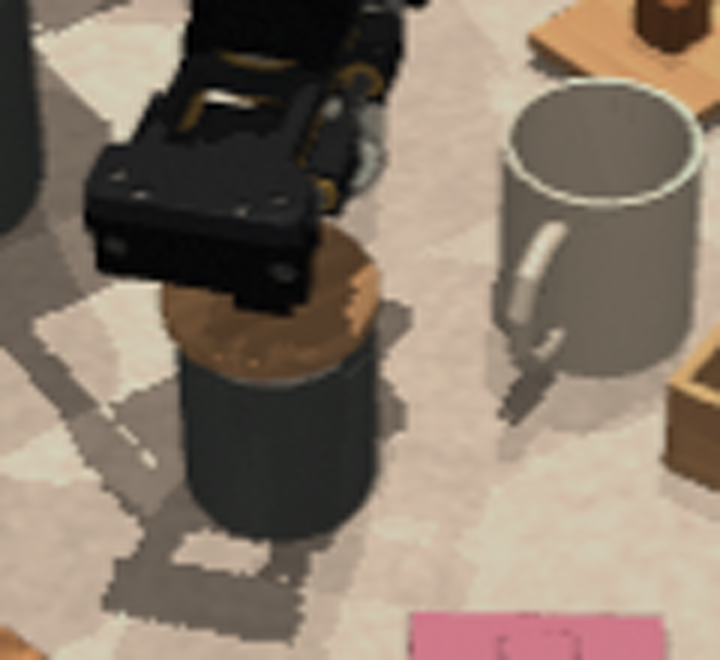

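Call:
arm_command:
  targets:
    - [1,-0.0005,-0.0005,0.004,0,0,0]
    - [1,0,0,0.004,0,0,0]
    - [1,0,0,0.002,0,0,0]
    - [1,0,0,0,0,0,0]

```text
t: 8.8
tcp_pos: [0.6812, -0.1538, 0.1034]
ee_rot: [0.001, 0.986, 0.169, 0.001]
wrist_force: [-0.8, 0.5, -0.3]
opening: 0.0256
```

Run:
```python
from h import *
to(.680,-.153,.1034)
```

```text
t 8.8 tcp [ 0.6812 -0.1538  0.1034] yaw 0.34 F [-0.8  0.5 -0.3] op 0.0256 q [-0.38  0.77  1.33 -0.    1.04  0.85]
go [-0.0009 -0.0012  0.    ] turn [ 0.003 -0.002 -0.   ]
```

Call:
arm_command:
  targets:
    - [1,0,0,0.001,0,0,0]
    - [1,0,0,0,0,0,0]
    - [0,0,0,0,0,0,0]
    - [0,0,0,0,0,0,0]
    - [0,0,0,0,0,0,0]
    - [0,0,0,0,0,0,0]
    - [0,0,0,0,0,0,0]

```text
t: 9.5
tcp_pos: [0.6825, -0.1544, 0.1044]
ee_rot: [0.002, 0.986, 0.169, 0.003]
wrist_force: [-0.3, -0.0, 0.8]
opening: 0.0572
```

Call:
arm_command:
  targets:
    - [0,0,0,-0.01,0,0,0]
    - [0,0,0,-0.03,0,0,0]
    - [0,0,0,-0.045,0,0,0]
    - [0,0,0,-0.045,0,0,0]
    - [0,0,0,-0.03,0,0,0]

```text
t: 10.0
tcp_pos: [0.6785, -0.1528, 0.2649]
ee_rot: [-0.001, 0.986, 0.169, -0.003]
wrist_force: [0.7, -1.2, 0.1]
opening: 0.0862
```

Run:
```python
from h import *
to(.580,.10,.30)
shot('scene','s2');shot('wrist','w5')
crop('s2',260,240,120,110,6,'c6')
p=pickle.load(open('pics/scene0.pkl','rb'))
print(np.round([at_z(p,u,v,.018)[:2] for u,v in [(371,233),(396,246),(372,261),(348,245)]],3))
```

```text
t 10.0 tcp [ 0.6785 -0.1528  0.2649] yaw 0.339 F [ 0.7 -1.2  0.1] op 0.0862 q [-0.38  0.6   1.19 -0.    1.36  0.85]
go [-0.0089 -0.2712 -0.0341] turn [-0.004  0.006 -0.   ]
[[0.652 0.197]
 [0.736 0.183]
 [0.714 0.093]
 [0.627 0.117]]
```

View pics/c6.png

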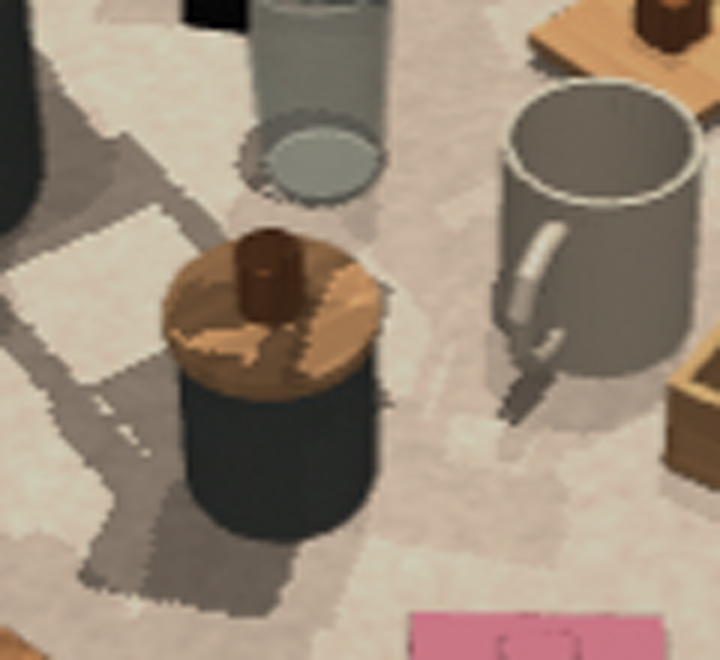

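View pics/w5.png

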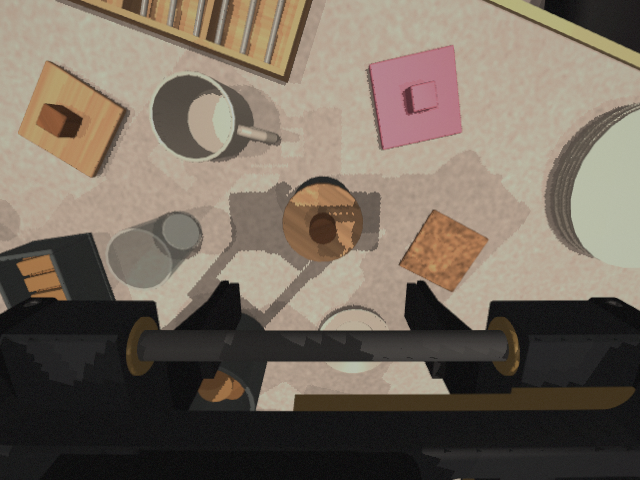

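Run:
```python
from h import *
to(.600,.14,.28,-.21)
```

```text
t 10.1 tcp [ 0.6809 -0.1536  0.2683] yaw 0.339 F [ 0.5 -0.5 -0.7] op 0.0865 q [-0.38  0.6   1.19 -0.    1.35  0.85]
go [ 0.0215 -0.3037 -0.0124] turn [ 0.002 -0.001  0.549]
```

Call:
arm_command:
  targets:
    - [0,0.003,-0.04,-0.003,0,0,0]
    - [0,0.003,-0.049,-0.002,0,0,0]
    - [0,0.003,-0.049,-0.002,0,0,0]
    - [0,0.003,-0.049,-0.002,0,0,0]
    - [0,0.003,-0.049,-0.002,0,0,0]
    - [0,0.003,-0.049,-0.002,0,0,0]
    - [0,0,0,0,0,0,0.137]
    - [0,0,0,0,0,0,0.137]
    - [0,0,0,0,0,0,0.137]
    - [0,0,0,0,0,0,0.137]
    - [0,0,0,0,0,0,0]

```text
t: 11.2
tcp_pos: [0.5959, 0.1303, 0.278]
ee_rot: [0.002, 0.993, -0.115, -0.001]
wrist_force: [0.3, 0.0, -0.7]
opening: 0.0868
```

Run:
```python
from h import *
to(.680,.15,.06,-.21)
p=shot('wrist','w6')
```

```text
t 11.2 tcp [0.5959 0.1303 0.278 ] yaw -0.23 F [ 0.3  0.  -0.7] op 0.0868 q [ 0.03  0.46  1.41 -0.    1.27  1.83]
go [ 0.078  -0.0391  0.2177] turn [ 0.003  0.003 -0.02 ]
```

View pics/w6.png

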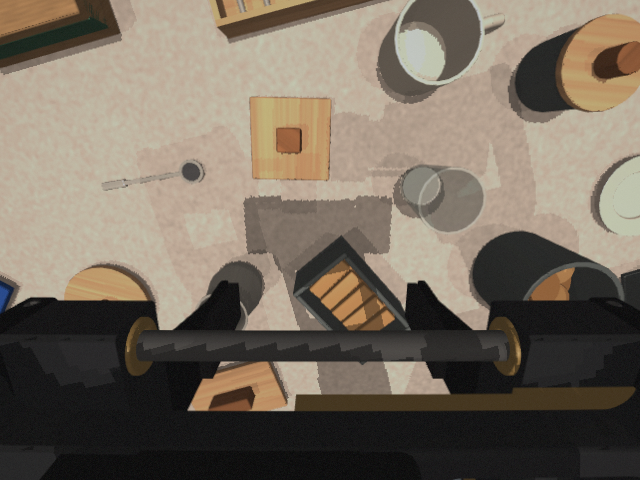

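Run:
```python
from h import *
p=pickle.load(open('pics/w6.pkl','rb'))
c=np.array([at_z(p,u,v,.018)[:2] for u,v in [(250,97),(331,98),(329.5,180),(252,178.5)]]); m=c.mean(0); print(c.round(4),m)
for i in range(4):
    d=c[(i+1)%4]-c[i]; print(np.linalg.norm(d),np.degrees(np.arctan2(d[1],d[0])))
overlay('w6',[poly(*m,.018,.092,.092,-.24),poly(*m,.046,.026,.026,-.24)],230,80,120,120,5,'c7')
```

```text
[[0.7332 0.1819]
 [0.7115 0.094 ]
 [0.623  0.1158]
 [0.6459 0.2055]] [0.67840491 0.1493052 ]
0.09055666926770092 -103.84059834294976
0.09113950397663044 166.15201214076833
0.09261761990145544 75.71890448225814
0.0904511429313796 -15.15192258092198
```

View pics/c7.png

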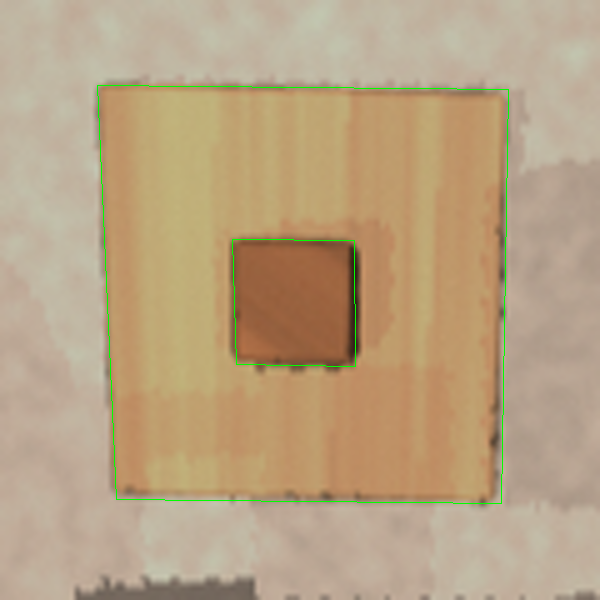

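Call:
arm_command:
  targets:
    - [0,0.015,-0.0077,0.035,0,0,0.015]
    - [0,0.015,-0.0077,0.045,0,0,0]
    - [0,0.015,-0.0077,0.045,0,0,0]
    - [0,0.015,-0.0077,0.045,0,0,0]
    - [0,0.015,-0.0077,0.025,0,0,0]
    - [0,0,0,0,0,0,0]

```text
t: 11.85
tcp_pos: [0.6828, 0.1493, 0.0787]
ee_rot: [0.001, 0.994, -0.113, 0.002]
wrist_force: [-0.9, -0.1, 0.2]
opening: 0.0871
```

Run:
```python
from h import *
to(.6784,.1495,.03,-.245)
```

```text
t 11.85 tcp [0.6828 0.1493 0.0787] yaw -0.226 F [-0.9 -0.1  0.2] op 0.0871 q [ 0.06  0.8   1.34 -0.    1.    1.86]
go [-0.0045  0.0007  0.0487] turn [ 0.002 -0.004  0.019]
```

Call:
arm_command:
  targets:
    - [0,-0.004,0.0005,0.02,0,-0.004,0.02]
    - [0,0,0,0.02,0,0,0]
    - [0,0,0,0.006,0,0,0]
    - [0,0,0,0,0,0,0]

```text
t: 12.25
tcp_pos: [0.6786, 0.1488, 0.0337]
ee_rot: [0.001, 0.993, -0.119, 0.0]
wrist_force: [0.1, 0.5, 0.2]
opening: 0.0871
```

Run:
```python
from h import *
to(.6784,.1495,.03,-.245)
```

```text
t 12.25 tcp [0.6786 0.1488 0.0337] yaw -0.24 F [0.1 0.5 0.2] op 0.0871 q [ 0.06  0.86  1.37 -0.    0.92  1.87]
go [-0.0004 -0.0006  0.0037] turn [ 0.002 -0.     0.005]
```

Call:
arm_command:
  targets:
    - [0.5,0,0,0.004,0,0,0.005]
    - [1,0,0,0,0,0,0]
    - [1,0,0,0,0,0,0]
    - [1,0,0,0,0,0,0]
    - [1,0,0,0,0,0,0]
    - [1,0,0,0,0,0,0]
    - [1,0,0,0,0,0,0]
    - [1,0,0,0,0,0,0]
    - [1,0,0,0,0,0,0]
    - [1,0,0,0,0,0,0]
    - [1,0,0,0,0,0,0]
    - [1,0,0,0,0,0,0]

```text
t: 13.45
tcp_pos: [0.6818, 0.1489, 0.036]
ee_rot: [0.0, 0.993, -0.121, 0.005]
wrist_force: [0.5, 0.3, -0.0]
opening: 0.0258
```

Run:
```python
from h import *
to(.6784,.1495,.03,-.245)
```

```text
t 13.45 tcp [0.6818 0.1489 0.036 ] yaw -0.243 F [ 0.5  0.3 -0. ] op 0.0258 q [ 0.06  0.85  1.37 -0.    0.91  1.87]
go [-0.0035  0.0002  0.0059] turn [-0.    -0.009  0.002]
```

Call:
arm_command:
  targets:
    - [1,0,0,-0.01,0,0,0]
    - [1,0,0,-0.03,0,0,0]
    - [1,0,0,-0.045,0,0,0]
    - [1,0,0,-0.045,0,0,0]
    - [1,0,0,-0.045,0,0,0]
    - [1,0,0,-0.03,0,0,0]
    - [1,0,0,0,0,0,0]

```text
t: 14.15
tcp_pos: [0.6781, 0.1492, 0.2476]
ee_rot: [0.001, 0.993, -0.121, 0.001]
wrist_force: [1.0, 0.9, -0.8]
opening: 0.0251
```

Run:
```python
from h import *
to(.44,-.25,.26,-.245)
to(.44,-.25,.26,.077)
```

```text
t 14.15 tcp [0.6781 0.1492 0.2476] yaw -0.243 F [ 1.   0.9 -0.8] op 0.0251 q [ 0.06  0.61  1.22 -0.    1.31  1.87]
go [-0.1349  0.4448 -0.0119] turn [ 0.001 -0.001  0.002]
t 14.15 tcp [0.6781 0.1492 0.2476] yaw -0.243 F [ 1.   0.9 -0.8] op 0.0251 q [ 0.06  0.61  1.22 -0.    1.31  1.87]
go [-0.1349  0.4448 -0.0119] turn [ 0.002 -0.001 -0.32 ]
```

Call:
arm_command:
  targets:
    - [1,-0.01,0.03,-0.002,0,0,0]
    - [1,-0.0135,0.0445,-0.002,0,0,0]
    - [1,-0.0135,0.0445,-0.002,0,0,0]
    - [1,-0.0135,0.0445,-0.001,0,0,0]
    - [1,-0.0135,0.0445,-0.001,0,0,0]
    - [1,-0.0135,0.0445,-0.001,0,0,0]
    - [1,-0.0135,0.0445,-0.001,0,0,0]
    - [1,-0.0135,0.0445,-0.001,0,0,0]
    - [1,-0.0135,0.0445,-0.001,0,0,0]
    - [1,0,0,0,0,0,-0.11]
    - [1,0,0,0,0,0,-0.11]
    - [1,0,0,0,0,0,-0.1]

```text
t: 15.35
tcp_pos: [0.4532, -0.2057, 0.246]
ee_rot: [-0.005, 0.999, 0.044, -0.009]
wrist_force: [0.3, -1.1, -1.3]
opening: 0.0261
```

Run:
```python
from h import *
to(.365,-.294,.20,.077)
shot('wrist','w7')
```

```text
t 15.35 tcp [ 0.4532 -0.2057  0.246 ] yaw 0.089 F [ 0.3 -1.1 -1.3] op 0.0261 q [-0.65  0.34  1.71 -0.    1.1   0.84]
go [-0.0949  0.0807  0.0468] turn [-0.011  0.017  0.011]
```

View pics/w7.png

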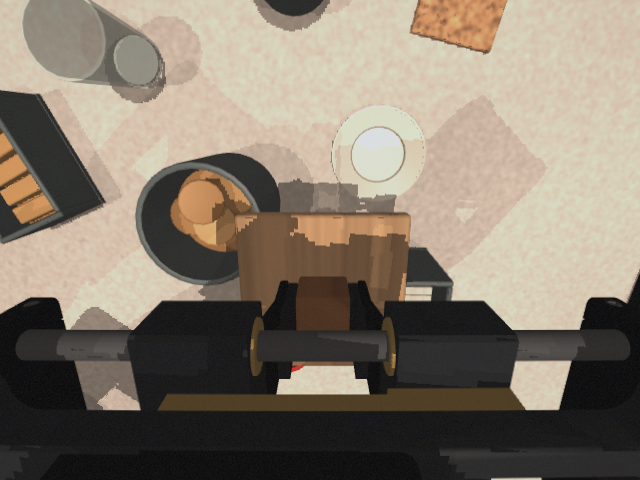

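Run:
```python
from h import *
m=(.3655,-.2935); y=np.radians(4.2)
C=[poly(*m,.1,.086,.086,y),poly(*m,.1,.074,.074,y)]
overlay('w1',C,130,170,140,140,4,'a'); overlay('scene0',C+[poly(*m,0,.086,.086,y)],120,240,90,90,6,'b'); 
cv2.imwrite('pics/c8.png',np.hstack([cv2.resize(cv2.imread(f'pics/{k}.png'),(400,400)) for k in 'ab']))
# large jar rim in w7
overlay('w7',[circ(.449,-.0915,.12,.055),circ(.449,-.0915,.12,.049)],120,140,180,160,4,'c9')
```

```text
(no output)
```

View pics/c8.png

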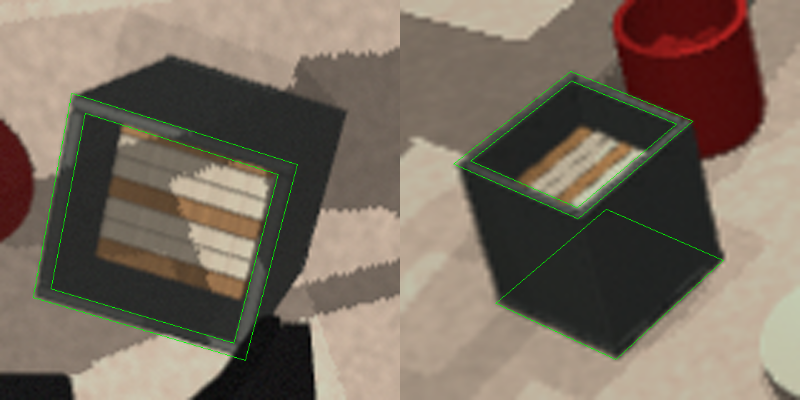

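View pics/c9.png

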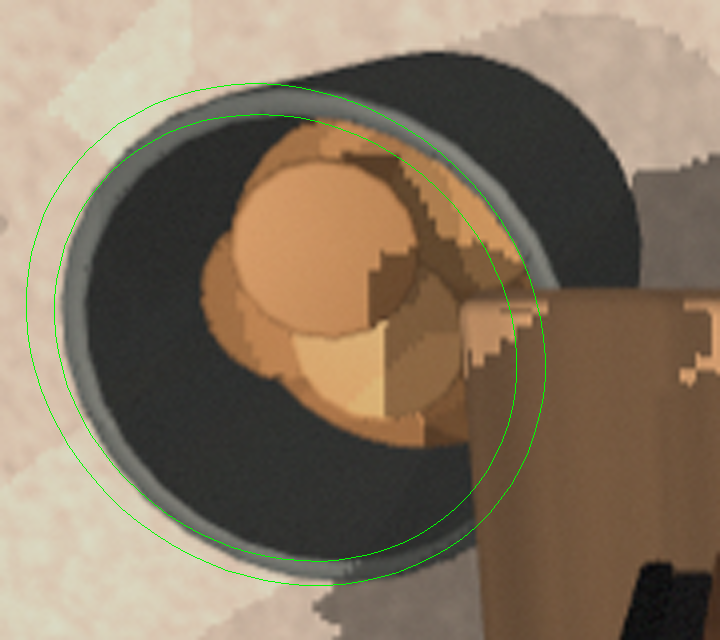

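Call:
arm_command:
  targets:
    - [1,-0.02,0.017,0.005,-0.011,0.017,0.01]
    - [1,-0.023,0.02,0.01,0,0,0]
    - [1,-0.023,0.02,0.01,0,0,0]
    - [1,-0.023,0.02,0.01,0,0,0]
    - [1,0,0,0,0,0,0]
    - [1,0,0,0,0,0,0]

```text
t: 16.0
tcp_pos: [0.366, -0.2877, 0.205]
ee_rot: [-0.004, 0.999, 0.037, -0.003]
wrist_force: [0.1, 0.1, -0.5]
opening: 0.0258
```

Run:
```python
from h import *
to(.368,-.2925,.145,.073)
```

```text
t 16.0 tcp [ 0.366  -0.2877  0.205 ] yaw 0.074 F [ 0.1  0.1 -0.5] op 0.0258 q [-0.91  0.36  1.84  0.    0.95  0.59]
go [0.0019 0.0054 0.0599] turn [-0.008  0.005  0.001]
```

Call:
arm_command:
  targets:
    - [1,0.001,0.003,0.015,-0.008,0.005,0]
    - [1,0.001,0.002,0.025,0,0,0]
    - [1,0,0,0.015,0,0,0]
    - [1,0,0,0,0,0,0]

```text
t: 16.4
tcp_pos: [0.3711, -0.2902, 0.1489]
ee_rot: [0.001, 0.999, 0.037, 0.001]
wrist_force: [-0.4, -0.3, -1.2]
opening: 0.0256
```

Run:
```python
from h import *
to(.368,-.2925,.128,.073)
shot('scene','s3');crop('s3',100,200,120,130,5,'c10')
```

```text
t 16.4 tcp [ 0.3711 -0.2902  0.1489] yaw 0.073 F [-0.4 -0.3 -1.2] op 0.0256 q [-0.9   0.45  1.89  0.    0.79  0.59]
go [-0.0033  0.002   0.0209] turn [ 0.001 -0.003  0.   ]
```

View pics/c10.png

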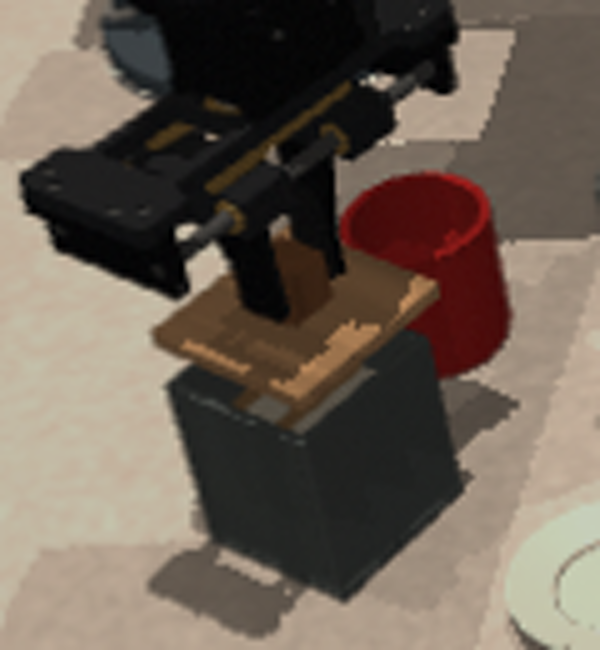

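Call:
arm_command:
  targets:
    - [1,-0.003,0.002,0.004,0,0,0]
    - [1,0,0,0.005,0,0,0]
    - [1,0,0,0,0,0,0]

```text
t: 16.75
tcp_pos: [0.3703, -0.293, 0.142]
ee_rot: [0.003, 0.999, 0.037, 0.003]
wrist_force: [0.3, -0.2, -1.6]
opening: 0.0256
```

Run:
```python
from h import *
to(.368,-.2925,.128,.073)
```

```text
t 16.75 tcp [ 0.3703 -0.293   0.142 ] yaw 0.075 F [ 0.3 -0.2 -1.6] op 0.0256 q [-0.91  0.47  1.9   0.    0.77  0.59]
go [-0.0023 -0.0008  0.014 ] turn [ 0.006 -0.006  0.002]
```

Call:
arm_command:
  targets:
    - [1,-0.003,-0.0008,0.003,0.006,0,0]
    - [1,-0.0005,0,0.004,0,0,0]
    - [1,-0.0003,0,0.003,0,0,0]
    - [1,0,0,0,0,0,0]

```text
t: 17.15
tcp_pos: [0.3665, -0.2931, 0.1322]
ee_rot: [0.0, 0.999, 0.037, 0.004]
wrist_force: [-0.1, -0.6, -1.8]
opening: 0.0258
```

Run:
```python
from h import *
to(.368,-.2925,.128,.073)
```

```text
t 17.15 tcp [ 0.3665 -0.2931  0.1322] yaw 0.074 F [-0.1 -0.6 -1.8] op 0.0258 q [-0.92  0.48  1.92  0.01  0.74  0.57]
go [ 0.0015 -0.0005  0.0042] turn [ 0.001 -0.007  0.001]
```

Call:
arm_command:
  targets:
    - [1,0.001,0,0.003,0,0,0]
    - [1,0,0,0.0015,0,0,0]
    - [1,0,0,0,0,0,0]

```text
t: 17.45
tcp_pos: [0.3677, -0.2933, 0.1279]
ee_rot: [0.001, 0.999, 0.037, 0.004]
wrist_force: [-1.3, 0.6, 0.3]
opening: 0.0257
```

Run:
```python
from h import *
to(.368,-.2925,.128,.073)
shot('scene','s4');crop('s4',100,200,120,130,5,'c11')
```

```text
t 17.45 tcp [ 0.3677 -0.2933  0.1279] yaw 0.074 F [-1.3  0.6  0.3] op 0.0257 q [-0.92  0.49  1.92  0.01  0.73  0.58]
go [ 0.0004 -0.0008 -0.0001] turn [ 0.001 -0.007  0.001]
```

View pics/c11.png

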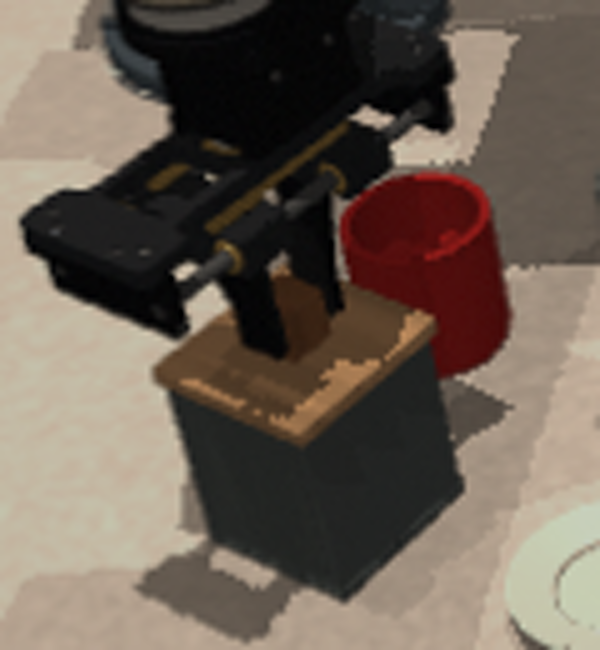

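Call:
arm_command:
  targets:
    - [1,0,0,0.0005,0,0,0]
    - [0,0,0,0,0,0,0]
    - [0,0,0,0,0,0,0]
    - [0,0,0,0,0,0,0]
    - [0,0,0,0,0,0,0]
    - [0,0,0,-0.01,0,0,0]
    - [0,0,0,-0.03,0,0,0]
    - [0,0,0,-0.04,0,0,0]
    - [0,0,0,-0.045,0,0,0]
    - [0,0,0,-0.02,0,0,0]

```text
t: 18.5
tcp_pos: [0.3655, -0.2919, 0.2768]
ee_rot: [-0.003, 0.999, 0.037, 0.002]
wrist_force: [0.2, -0.3, 0.6]
opening: 0.0849
```

Run:
```python
from h import *
to(.38,.25,.30,.2)
shot('scene','s5');crop('s5',100,200,120,130,5,'c12')
p=pickle.load(open('pics/side0.pkl','rb')); 
crop('side0',340,280,80,70,8,'c13')
```

```text
t 18.5 tcp [ 0.3655 -0.2919  0.2768] yaw 0.074 F [ 0.2 -0.3  0.6] op 0.0849 q [-0.92  0.25  1.75  0.01  1.14  0.58]
go [ 0.0546 -0.5394 -0.0203] turn [-0.005 -0.004 -0.126]
```

View pics/c12.png

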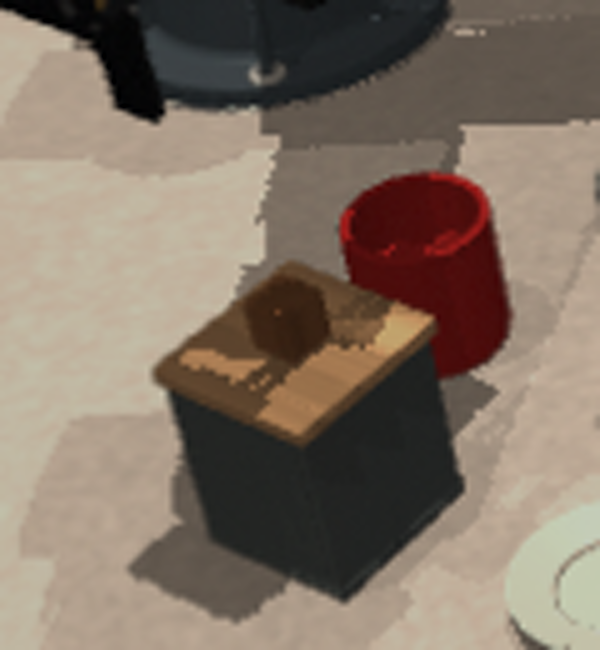

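View pics/c13.png

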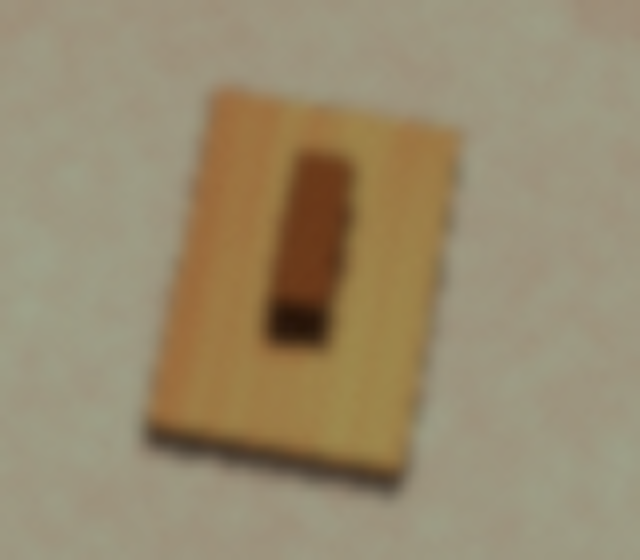

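Run:
```python
from h import *
p=pickle.load(open('pics/side0.pkl','rb'))
c=np.array([at_z(p,340+u/8,280+v/8,.018)[:2] for u,v in [(213,90),(462,130),(405,470),(150,432)]]); print(c.round(3),c.mean(0))
for i in range(4):
    d=c[(i+1)%4]-c[i]; print(np.linalg.norm(d),np.degrees(np.arctan2(d[1],d[0])))
p=pickle.load(open('pics/w6.pkl','rb'))
crop('w6',280,220,140,130,5,'c14')
crop('scene0',265,190,75,60,10,'c15')
```

```text
[[0.395 0.262]
 [0.31  0.253]
 [0.298 0.387]
 [0.381 0.398]] [0.34609374 0.32511893]
0.08564610537080239 -173.96859880877105
0.13473681174472185 95.1016106855299
0.08324725813495971 7.279856739646231
0.136533054376414 -83.87115296144236
```

View pics/c15.png

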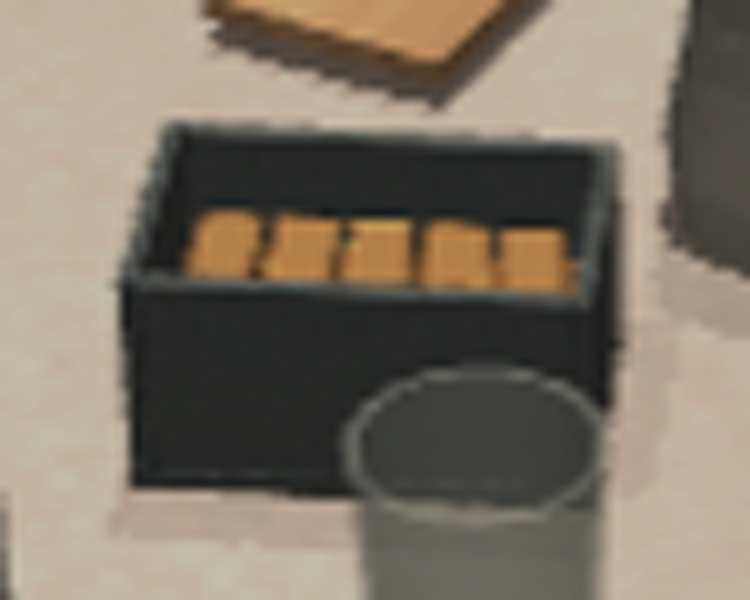

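Run:
```python
from h import *
p=pickle.load(open('pics/scene0.pkl','rb'))
c=np.array([at_z(p,265+u/10,190+v/10,.07)[:2] for u,v in [(168,127),(615,147),(590,302),(125,282)]]); print(c.round(3),c.mean(0))
for i in range(4):
    d=c[(i+1)%4]-c[i]; print(np.linalg.norm(d),np.degrees(np.arctan2(d[1],d[0])))
p=pickle.load(open('pics/scene0.pkl','rb'))
m=c.mean(0);y=np.radians(33)
C=[poly(*m,.07,.130,.080,y),poly(*m,.07,.118,.068,y)]
overlay('w6',C,280,220,140,130,4,'a'); overlay('scene0',C+[poly(*m,0,.13,.08,y)],265,190,75,60,8,'b')
to(.37,.235,.30,1.676)
```

```text
[[0.403 0.124]
 [0.515 0.183]
 [0.55  0.117]
 [0.439 0.057]] [0.47664565 0.12051412]
0.12638872292908795 27.94061154718488
0.07502085392829701 -61.72221207112776
0.12621213807780995 -151.6290097036284
0.07597013505555746 118.40944165566867
t 18.55 tcp [ 0.3664 -0.2928  0.2788] yaw 0.074 F [ 0.5 -1.3  1.5] op 0.0855 q [-0.92  0.25  1.75  0.01  1.14  0.58]
go [ 0.0429 -0.5261 -0.0202] turn [ 0.004 -0.005 -1.602]
```

View pics/a.png

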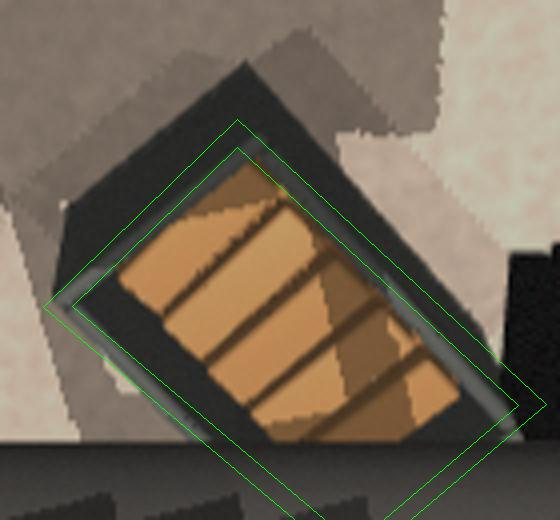

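View pics/b.png

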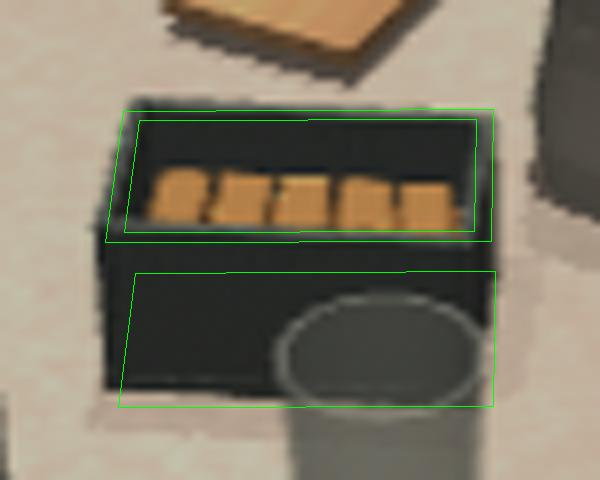

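Call:
arm_command:
  targets:
    - [0,0.019,-0.04,-0.003,0,0,0]
    - [0,0.019,-0.04,-0.003,0,0,0]
    - [0,0.019,-0.04,-0.003,0,0,0]
    - [0,0.019,-0.04,-0.003,0,0,0]
    - [0,0.019,-0.04,-0.003,0,0,0]
    - [0,0.019,-0.04,-0.003,0,0,0]
    - [0,0.019,-0.04,-0.003,0,0,0]
    - [0,0,0,0,0,0,-0.148]
    - [0,0,0,0,0,0,-0.148]
    - [0,0,0,0,0,0,-0.148]
    - [0,0,0,0,0,0,-0.148]
    - [0,0,0,0,0,0,-0.148]

```text
t: 19.75
tcp_pos: [0.482, 0.0076, 0.3061]
ee_rot: [0.005, 0.918, 0.396, 0.005]
wrist_force: [-0.2, 0.1, 0.3]
opening: 0.0869
```

Call:
arm_command:
  targets:
    - [0,0,0,0,0,0,-0.148]
    - [0,0,0,0,0,0,-0.148]
    - [0,0,0,0,0,0,-0.148]
    - [0,0,0,0,0,0,-0.148]
    - [0,0,0,0,0,0,-0.148]
    - [0,0,0,0,0,0,-0.13]
    - [0,0,0,0,0,0,0]

```text
t: 20.45
tcp_pos: [0.4787, 0.0086, 0.3063]
ee_rot: [0.006, 0.66, 0.751, 0.002]
wrist_force: [-0.0, 0.4, 0.1]
opening: 0.0872
```

Run:
```python
from h import *
to(.37,.235,.30,1.676)
shot('wrist','w8')
```

```text
t 20.45 tcp [0.4787 0.0086 0.3063] yaw 1.7 F [-0.   0.4  0.1] op 0.0872 q [-0.21  0.23  1.69 -0.    1.21 -0.34]
go [ 0.2386 -0.0786  0.0041] turn [0.01  0.006 0.024]
```

View pics/w8.png

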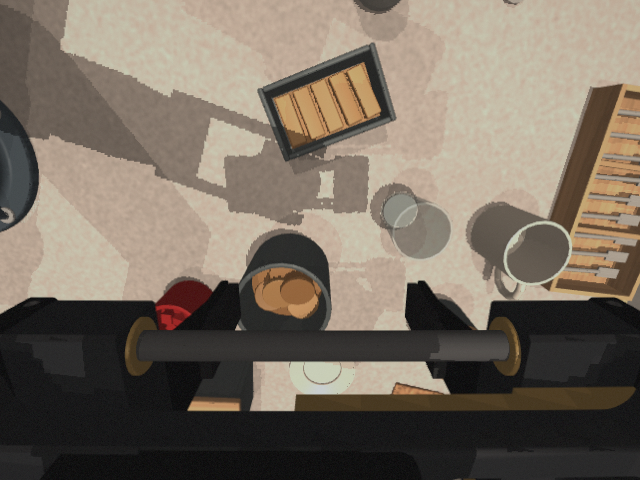

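Run:
```python
from h import *
m=(.474,.122);y=np.radians(28)
overlay('w8',[poly(*m,.07,.130,.080,y),poly(*m,.07,.118,.068,y)],250,30,160,140,5,'a')
overlay('w8',[circ(.449,-.0915,.12,.055),circ(.449,-.0915,.12,.049)],230,225,120,110,5,'b')
```

```text
(no output)
```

View pics/a.png

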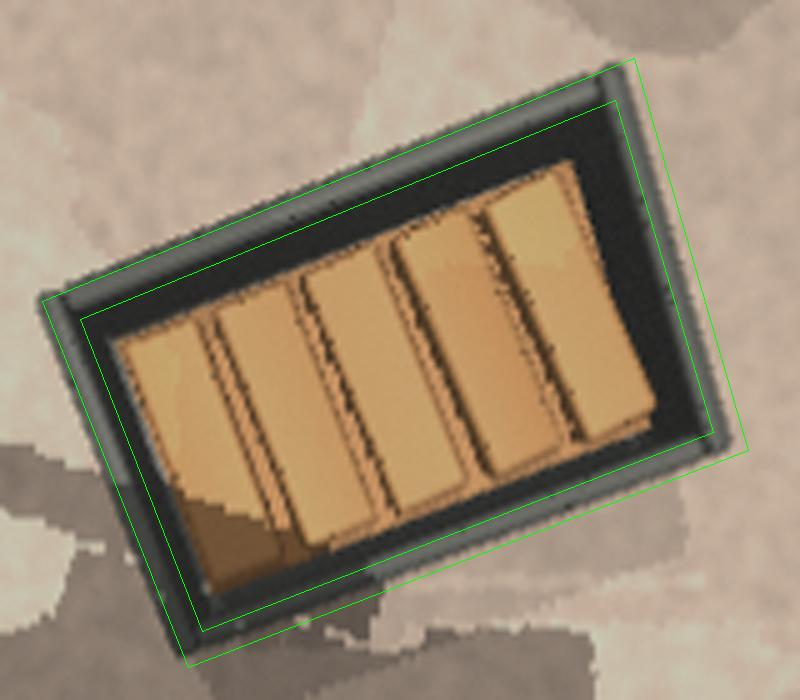

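View pics/b.png

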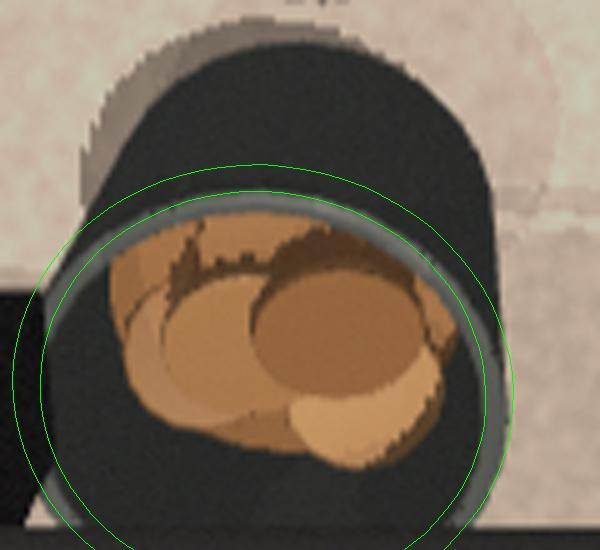

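Run:
```python
from h import *
C=[circ(.449,-.0915,.12,.055),circ(.449,-.0915,.12,.049),circ(.449,-.0915,0,.055)]
overlay('scene0',C,205,210,80,85,6,'a')
overlay('side0',C,340,145,80,85,6,'b')
cv2.imwrite('pics/c16.png',np.hstack([cv2.imread(f'pics/{k}.png') for k in 'ab'])[:, :800])
```

```text
(no output)
```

View pics/c16.png

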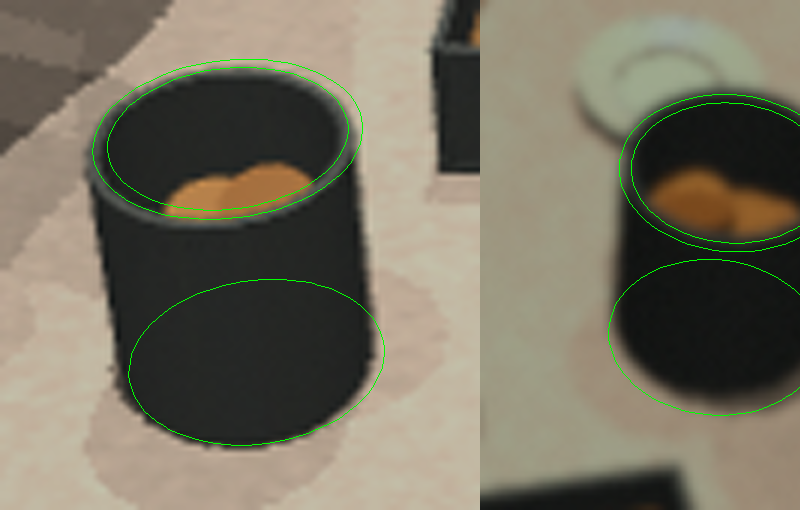

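Run:
```python
from h import *
from scipy.optimize import least_squares
P=lambda n:pickle.load(open(f'pics/{n}.pkl','rb'))
obs={'scene0':(np.array([(90,150),(357,130),(225,67),(205,227),(120,100),(325,195)])/6+[205,210]-.4),
'side0':(np.array([(619,165),(720,97),(718,250),(645,220)])-[480,0])/6+[340,145]-.4,
'w8':np.array([(255,190),(505,400),(150,222),(430,262),(100,255)])/5+[230,225]-.4,
'w7':np.array([(62,290),(250,88),(560,290),(330,580),(130,160),(480,195)])/4+[120,140]-.4}
def res(v,names,free):
    x,y=v[:2]; z=.12; o=[]
    for n in names:
        p=P_[n]
        for u in obs[n]:
            w=at_z(p,*u,z); o.append((np.hypot(w[0]-x,w[1]-y)-(v[2] if free else .055))*1000)
    return o
P_={n:P(n) for n in obs}
for names in (['scene0'],['side0'],['scene0','side0'],['w8'],['w7'],list(obs)):
    for f in (0,1):
        r=least_squares(res,[.445,-.09,.055],args=(names,f)); print(names,f,r.x.round(4),np.round(np.sqrt(np.mean(r.fun**2)),2))
```

```text
['scene0'] 0 [ 0.4517 -0.0968  0.055 ] 1.03
['scene0'] 1 [ 0.4517 -0.0968  0.0553] 0.99
['side0'] 0 [ 0.448  -0.0905  0.055 ] 0.81
['side0'] 1 [ 0.4496 -0.0901  0.0537] 0.07
['scene0', 'side0'] 0 [ 0.4509 -0.0935  0.055 ] 2.56
['scene0', 'side0'] 1 [ 0.4509 -0.0934  0.0548] 2.56
['w8'] 0 [ 0.4498 -0.0992  0.055 ] 1.13
['w8'] 1 [ 0.4508 -0.0951  0.0518] 0.68
['w7'] 0 [ 0.4477 -0.0975  0.055 ] 2.21
['w7'] 1 [ 0.4487 -0.0974  0.0532] 1.56
['scene0', 'side0', 'w8', 'w7'] 0 [ 0.4499 -0.0961  0.055 ] 3.0
['scene0', 'side0', 'w8', 'w7'] 1 [ 0.4503 -0.0955  0.0537] 2.76
```

Call:
arm_command:
  targets:
    - [0,0.04,-0.013,0,0.01,0.006,0.024]
    - [0,0.045,-0.015,0,0,0,0]
    - [0,0.045,-0.015,0,0,0,0]
    - [0,0.045,-0.015,0,0,0,0]
    - [0,0.045,-0.015,0,0,0,0]
    - [0,0,0,0,0,0,0]
    - [0,0,0,0,0,0,0]

```text
t: 21.2
tcp_pos: [0.3824, 0.2267, 0.3062]
ee_rot: [0.001, 0.679, 0.734, 0.002]
wrist_force: [0.3, -1.0, 0.2]
opening: 0.0871
```

Run:
```python
from h import *
to(.346,.325,.06,1.676)
shot('wrist','w9')
m=(.346,.3251); y=1.676
overlay('w9',[poly(*m,.018,.136,.086,y),poly(*m,.046,.060,.020,y)],180,20,300,230,2.5,'a')
```

```text
t 21.2 tcp [0.3824 0.2267 0.3062] yaw 1.649 F [ 0.3 -1.   0.2] op 0.0871 q [ 0.28  0.18  1.76 -0.    1.19  0.2 ]
go [ 0.1007 -0.0296  0.2461] turn [ 0.004 -0.    -0.027]
```

View pics/a.png

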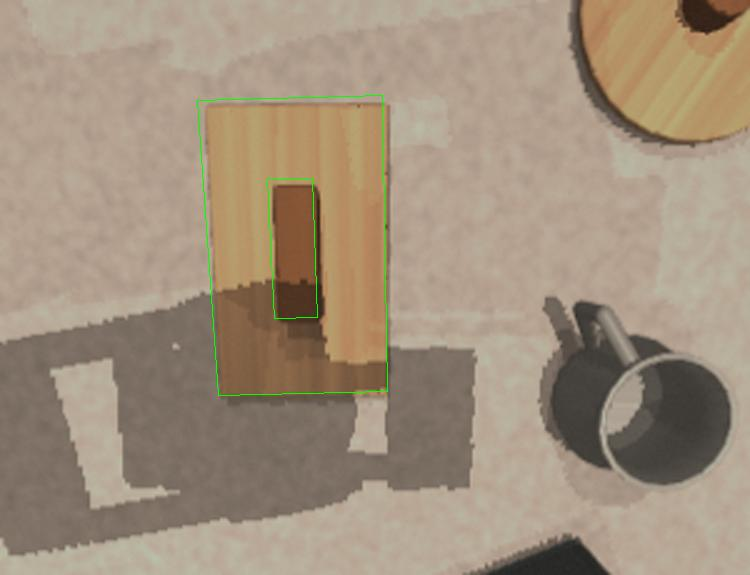

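Run:
```python
from h import *
p=pickle.load(open('pics/w9.pkl','rb'))
c=np.array([at_z(p,180+u/2.5,20+v/2.5,.018)[:2] for u,v in [(205,105),(386,103),(388,394),(219,400)]])
print(c.round(4),c.mean(0))
for i in range(4):
    d=c[(i+1)%4]-c[i]; print(np.linalg.norm(d),np.degrees(np.arctan2(d[1],d[0])))
m=c.mean(0); y=np.radians(94.5)
overlay('w9',[poly(*m,.018,.136,.086,y),poly(*m,.046,.060,.020,y)],240,40,120,160,4,'a')
```

```text
[[0.3005 0.386 ]
 [0.3843 0.3935]
 [0.3973 0.2599]
 [0.3115 0.2501]] [0.34838476 0.32236054]
0.08422826160135179 5.086153239246879
0.1342491129020913 -84.47340598517518
0.08637424955099722 -173.5143895443308
0.1363589819775131 94.62888693884483
```

View pics/a.png

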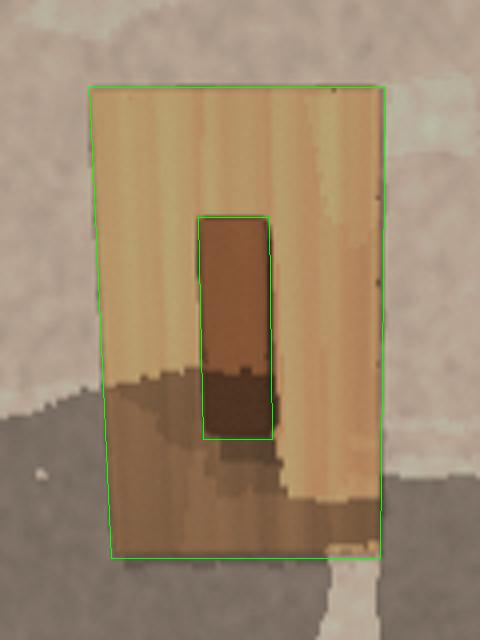

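Call:
arm_command:
  targets:
    - [0,0.018,-0.005,0.03,0.004,0,0]
    - [0,0.02,-0.0055,0.045,0,0,0]
    - [0,0.02,-0.0055,0.045,0,0,0]
    - [0,0.02,-0.0055,0.045,0,0,0]
    - [0,0.02,-0.005,0.035,0,0,0]
    - [0,0,0,0.015,0,0,0]
    - [0,0,0,0,0,0,0]

```text
t: 21.95
tcp_pos: [0.364, 0.3188, 0.0865]
ee_rot: [0.005, 0.69, 0.724, 0.006]
wrist_force: [-0.6, 1.1, 0.7]
opening: 0.0869
```

Run:
```python
from h import *
to(.3484,.3224,.03,1.65)
```

```text
t 21.95 tcp [0.364  0.3188 0.0865] yaw 1.62 F [-0.6  1.1  0.7] op 0.0869 q [ 0.49  0.58  1.92 -0.01  0.63  0.45]
go [ 0.0043 -0.0163  0.0563] turn [ 0.015 -0.002 -0.03 ]
```

Call:
arm_command:
  targets:
    - [0,0.002,-0.009,0.01,0.015,0,-0.03]
    - [0,0.002,-0.007,0.012,0,0,0]
    - [0,0,0,0,0,0,0]

```text
t: 22.25
tcp_pos: [0.3526, 0.3195, 0.0652]
ee_rot: [-0.0, 0.682, 0.732, 0.002]
wrist_force: [-0.7, -0.3, 0.3]
opening: 0.0871
```

Run:
```python
from h import *
to(.3484,.3224,.03,1.65)
```

```text
t 22.25 tcp [0.3526 0.3195 0.0652] yaw 1.641 F [-0.7 -0.3  0.3] op 0.0871 q [0.5  0.62 1.94 0.   0.58 0.43]
go [ 0.0031 -0.004   0.0352] turn [ 0.003 -0.002 -0.009]
```

Call:
arm_command:
  targets:
    - [0,0.002,-0.003,0.012,0,0,-0.009]
    - [0,0.001,-0.001,0.015,0,0,0]
    - [0,0,0,0.007,0,0,0]
    - [0,0,0,0,0,0,0]

```text
t: 22.65
tcp_pos: [0.3563, 0.3216, 0.0351]
ee_rot: [0.002, 0.681, 0.732, 0.007]
wrist_force: [0.0, -0.2, 0.2]
opening: 0.0871
```

Run:
```python
from h import *
to(.3484,.3224,.03,1.65)
```

```text
t 22.65 tcp [0.3563 0.3216 0.0351] yaw 1.642 F [ 0.  -0.2  0.2] op 0.0871 q [0.5  0.68 1.95 0.   0.49 0.43]
go [ 0.0013 -0.0078  0.005 ] turn [ 0.013 -0.007 -0.008]
```

Call:
arm_command:
  targets:
    - [0,0.001,-0.008,0.004,0.014,-0.007,-0.008]
    - [0,0,0,0,0,0,0]

```text
t: 22.85
tcp_pos: [0.3495, 0.3219, 0.0322]
ee_rot: [0.0, 0.679, 0.734, 0.0]
wrist_force: [-0.4, -0.1, 0.2]
opening: 0.0869
```

Run:
```python
from h import *
to(.3484,.3224,.03,1.65)
```

```text
t 22.85 tcp [0.3495 0.3219 0.0322] yaw 1.649 F [-0.4 -0.1  0.2] op 0.0869 q [ 0.51  0.69  1.95 -0.    0.5   0.43]
go [ 0.0005 -0.0011  0.0022] turn [ 0.001 -0.    -0.001]
```

Call:
arm_command:
  targets:
    - [1,0,-0.001,0.002,0,0,0]
    - [1,0,0,0,0,0,0]
    - [1,0,0,0,0,0,0]
    - [1,0,0,0,0,0,0]
    - [1,0,0,0,0,0,0]
    - [1,0,0,0,0,0,0]
    - [1,0,0,0,0,0,0]

```text
t: 23.55
tcp_pos: [0.3489, 0.3225, 0.0312]
ee_rot: [0.001, 0.679, 0.734, 0.002]
wrist_force: [-0.3, -0.0, -0.2]
opening: 0.0391
```

Run:
```python
from h import *
to(.3484,.3224,.03,1.65)
```

```text
t 23.55 tcp [0.3489 0.3225 0.0312] yaw 1.65 F [-0.3 -0.  -0.2] op 0.0391 q [ 0.51  0.69  1.95 -0.    0.49  0.43]
go [-0.0001 -0.0005  0.0012] turn [ 0.003 -0.001 -0.   ]
```

Call:
arm_command:
  targets:
    - [1,0,0,0,0,0,0]
    - [1,0,0,0,0,0,0]
    - [1,0,0,0,0,0,0]
    - [1,0,0,0,0,0,0]
    - [1,0,0,0,0,0,0]

```text
t: 24.05
tcp_pos: [0.3488, 0.3225, 0.0312]
ee_rot: [0.001, 0.679, 0.734, 0.001]
wrist_force: [0.4, -0.4, -0.5]
opening: 0.0199
```

Run:
```python
from h import *
to(.3484,.3224,.03,1.65)
```

```text
t 24.05 tcp [0.3488 0.3225 0.0312] yaw 1.65 F [ 0.4 -0.4 -0.5] op 0.0199 q [ 0.51  0.69  1.95 -0.    0.49  0.43]
go [-0.     -0.0004  0.0012] turn [ 0.003 -0.001 -0.   ]
```

Call:
arm_command:
  targets:
    - [1,0,0,-0.01,0,0,0]
    - [1,0,0,-0.03,0,0,0]
    - [1,0,0,-0.045,0,0,0]
    - [1,0,0,-0.045,0,0,0]
    - [1,0,0,-0.045,0,0,0]
    - [1,0,0,-0.03,0,0,0]
    - [1,0,0,0,0,0,0]

```text
t: 24.75
tcp_pos: [0.3471, 0.3214, 0.2457]
ee_rot: [-0.0, 0.679, 0.734, -0.0]
wrist_force: [0.9, 1.2, -2.3]
opening: 0.0198
```

Run:
```python
from h import *
to(.40,.08,.25,.485)
to(.40,.08,.25)
```

```text
t 24.75 tcp [0.3471 0.3214 0.2457] yaw 1.649 F [ 0.9  1.2 -2.3] op 0.0198 q [0.51 0.3  1.78 0.   1.06 0.43]
go [-0.2448  0.0339 -0.0042] turn [-0.     0.     1.164]
t 24.75 tcp [0.3471 0.3214 0.2457] yaw 1.649 F [ 0.9  1.2 -2.3] op 0.0198 q [0.51 0.3  1.78 0.   1.06 0.43]
go [-0.2448  0.0339 -0.0042] turn [-0.  0. -0.]
```

Call:
arm_command:
  targets:
    - [1,-0.03,0.016,0,0,0,0]
    - [1,-0.04,0.021,0,0,0,0]
    - [1,-0.04,0.021,0,0,0,0]
    - [1,-0.04,0.021,0,0,0,0]
    - [1,-0.04,0.021,0,0,0,0]
    - [1,-0.018,0.01,0,0,0,0]
    - [1,0,0,0,0,0,0.1]
    - [1,0,0,0,0,0,0.145]
    - [1,0,0,0,0,0,0.145]
    - [1,0,0,0,0,0,0.145]
    - [1,0,0,0,0,0,0.145]
    - [1,0,0,0,0,0,0.145]

```text
t: 25.95
tcp_pos: [0.4658, 0.1127, 0.2336]
ee_rot: [-0.005, 0.921, 0.39, -0.012]
wrist_force: [0.2, 0.1, -1.0]
opening: 0.0201
```

Call:
arm_command:
  targets:
    - [1,0,0,0,0,0,0.145]
    - [1,0,0,0,0,0,0.145]
    - [1,0,0,0,0,0,0.045]
    - [1,0,0,0,0,0,0]

```text
t: 26.35
tcp_pos: [0.4601, 0.1124, 0.2282]
ee_rot: [-0.004, 0.974, 0.225, -0.019]
wrist_force: [-0.3, -0.1, -1.7]
opening: 0.0201
```

Run:
```python
from h import *
to(.473,.1225,.11,.485)
shot('wrist','w10')
```

```text
t 26.35 tcp [0.4601 0.1124 0.2282] yaw 0.454 F [-0.3 -0.1 -1.7] op 0.0201 q [ 0.    0.34  1.78 -0.    1.06  1.12]
go [ 0.0201 -0.0014  0.1176] turn [-0.017  0.035 -0.032]
```

View pics/w10.png

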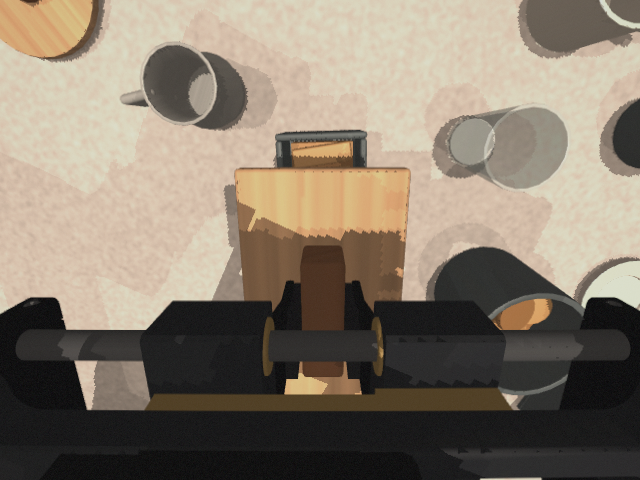

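Call:
arm_command:
  targets:
    - [1,0.01,0,0.015,-0.017,0.035,-0.03]
    - [1,0.008,0,0.03,0,0,0]
    - [1,0,0,0.03,0,0,0]
    - [1,0,0,0.01,0,0,0]
    - [1,0,0,0,0,0,0]

```text
t: 26.9
tcp_pos: [0.4752, 0.1208, 0.1394]
ee_rot: [-0.0, 0.97, 0.243, 0.0]
wrist_force: [0.6, -0.3, -0.8]
opening: 0.0197
```

Run:
```python
from h import *
to(.473,.1225,.11,.485)
shot('wrist','w11')
m=(.473,.1225)
overlay('w10',[poly(*m,.07,.130,.080,.485)],220,100,220,100,3.5,'a')
```

```text
t 26.9 tcp [0.4752 0.1208 0.1394] yaw 0.491 F [ 0.6 -0.3 -0.8] op 0.0197 q [0.02 0.49 1.85 0.   0.79 1.1 ]
go [-0.0012 -0.0026  0.0294] turn [-0.    -0.001  0.006]
```

View pics/a.png

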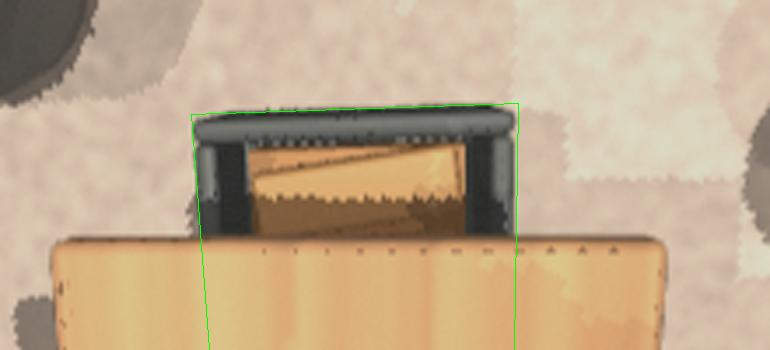

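View pics/w11.png

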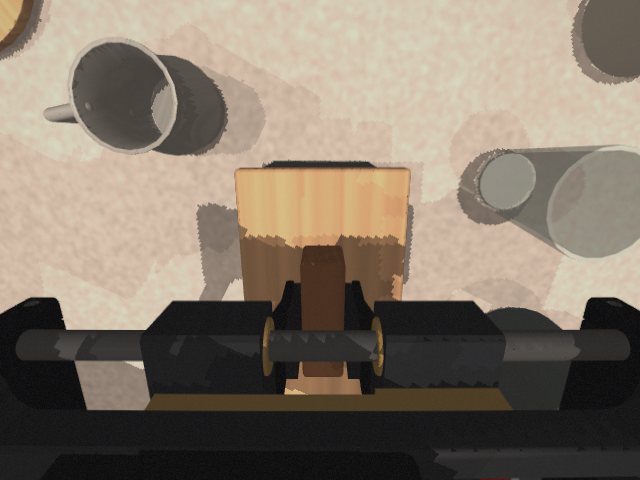

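Call:
arm_command:
  targets:
    - [1,-0.001,-0.002,0.01,0,0,0.006]
    - [1,0,0,0.015,0,0,0]
    - [1,0,0,0.004,0,0,0]
    - [1,0,0,0,0,0,0]

```text
t: 27.35
tcp_pos: [0.4761, 0.1223, 0.113]
ee_rot: [0.001, 0.971, 0.24, 0.004]
wrist_force: [-0.3, -0.3, -0.4]
opening: 0.0196
```

Run:
```python
from h import *
to(.473,.1225,.0932,.485)
shot('scene','s6');crop('s6',240,140,130,120,5,'c17')
```

```text
t 27.35 tcp [0.4761 0.1223 0.113 ] yaw 0.484 F [-0.3 -0.3 -0.4] op 0.0196 q [0.02 0.54 1.88 0.   0.72 1.11]
go [-0.0028 -0.0017  0.0198] turn [ 0.004 -0.008 -0.001]
```

View pics/c17.png

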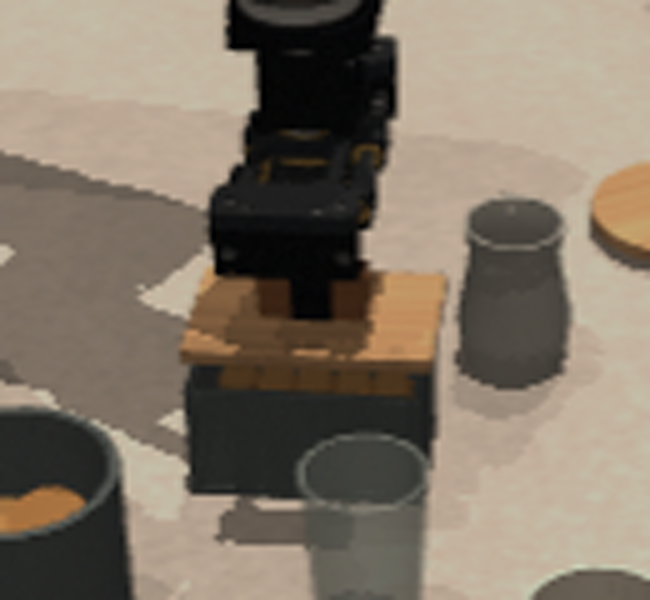

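Call:
arm_command:
  targets:
    - [1,-0.003,-0.001,0.005,0.004,-0.008,0]
    - [1,0,0,0.005,0,0,0]
    - [1,0,0,0,0,0,0]

```text
t: 27.7
tcp_pos: [0.4741, 0.1219, 0.1041]
ee_rot: [0.0, 0.971, 0.24, 0.002]
wrist_force: [-0.3, -0.2, -1.3]
opening: 0.0198
```

Run:
```python
from h import *
to(.473,.1225,.0932,.485)
```

```text
t 27.7 tcp [0.4741 0.1219 0.1041] yaw 0.484 F [-0.3 -0.2 -1.3] op 0.0198 q [0.02 0.55 1.88 0.   0.7  1.11]
go [-0.0007 -0.0011  0.0109] turn [ 0.001 -0.003 -0.001]
```

Call:
arm_command:
  targets:
    - [1,-0.001,-0.001,0.004,0.001,-0.003,0]
    - [1,-0.0005,0,0.004,0,0,0]
    - [1,0,0,0.003,0,0,0]
    - [1,0,0,0,0,0,0]

```text
t: 28.1
tcp_pos: [0.4727, 0.1221, 0.0931]
ee_rot: [0.0, 0.971, 0.24, 0.001]
wrist_force: [-0.5, 0.3, 1.9]
opening: 0.0198
```

Run:
```python
from h import *
to(.473,.1225,.0932,.485)
shot('scene','s7');crop('s7',240,140,130,120,5,'c18')
```

```text
t 28.1 tcp [0.4727 0.1221 0.0931] yaw 0.484 F [-0.5  0.3  1.9] op 0.0198 q [ 0.02  0.57  1.89 -0.    0.67  1.11]
go [ 0.0004 -0.0002 -0.0001] turn [ 0.001 -0.001 -0.001]
```

View pics/c18.png

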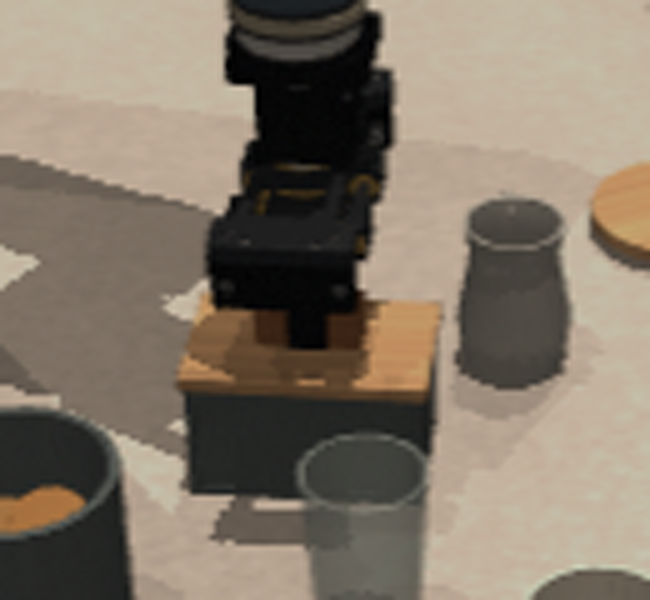

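Seated (force reversed at exactly the expected height). Release and retreat.

Call:
arm_command:
  targets:
    - [0,0,0,0,0,0,0]
    - [0,0,0,0,0,0,0]
    - [0,0,0,0,0,0,0]
    - [0,0,0,0,0,0,0]
    - [0,0,0,0,0,0,0]
    - [0,0,0,-0.01,0,0,0]
    - [0,0,0,-0.03,0,0,0]
    - [0,0,0,-0.045,0,0,0]
    - [0,0,0,-0.045,0,0,0]
    - [0,0,0,-0.04,0,0,0]
    - [0,0,0,0,0,0,0]

```text
t: 29.25
tcp_pos: [0.4725, 0.122, 0.2713]
ee_rot: [0.0, 0.971, 0.24, 0.0]
wrist_force: [0.7, -0.2, 0.4]
opening: 0.0864
```

Run:
```python
from h import *
to(.47,.36,.28)
shot('wrist','w12')
```

```text
t 29.25 tcp [0.4725 0.122  0.2713] yaw 0.484 F [ 0.7 -0.2  0.4] op 0.0864 q [ 0.02  0.29  1.72 -0.    1.13  1.11]
go [ 0.1085 -0.2118 -0.0087] turn [ 0. -0. -0.]
```

View pics/w12.png

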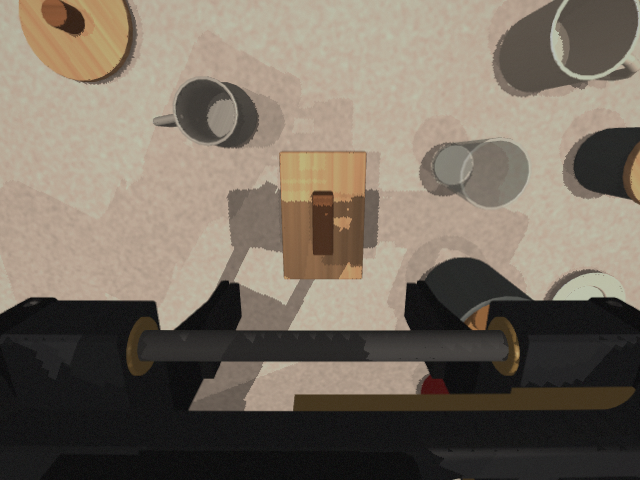

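Call:
arm_command:
  targets:
    - [0,0.018,-0.035,-0.002,0,0,0]
    - [0,0.022,-0.044,-0.002,0,0,0]
    - [0,0.022,-0.044,-0.002,0,0,0]
    - [0,0.022,-0.044,-0.002,0,0,0]
    - [0,0.022,-0.044,-0.002,0,0,0]
    - [0,0,0,0,0,0,0]
    - [0,0,0,0,0,0,0]

```text
t: 30.0
tcp_pos: [0.4622, 0.363, 0.2719]
ee_rot: [0.001, 0.971, 0.237, -0.009]
wrist_force: [0.3, -0.7, -0.2]
opening: 0.0873
```

Run:
```python
from h import *
to(.526,.448,.06)
shot('wrist','w13')
m=(.527,.446)
overlay('w13',[circ(*m,.018,.058),circ(*m,.046,.013)],150,20,300,230,2.5,'a')
```

```text
t 30.0 tcp [0.4622 0.363  0.2719] yaw 0.479 F [ 0.3 -0.7 -0.2] op 0.0873 q [0.47 0.44 1.47 0.   1.25 1.57]
go [ 0.0995 -0.0456  0.2102] turn [-0.002  0.018 -0.   ]
```

View pics/a.png

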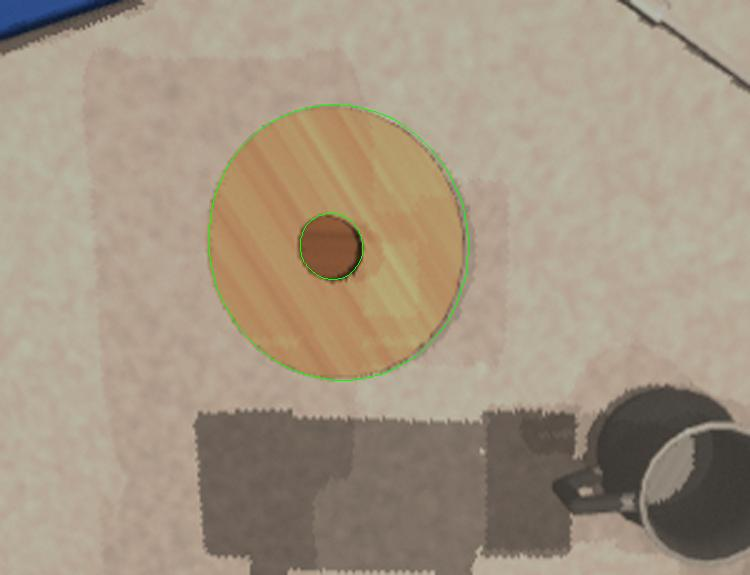

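Call:
arm_command:
  targets:
    - [0,0.018,-0.008,0.03,-0.002,0.018,0]
    - [0,0.02,-0.009,0.045,0,0,0]
    - [0,0.02,-0.009,0.045,0,0,0]
    - [0,0.02,-0.009,0.045,0,0,0]
    - [0,0.02,-0.008,0.03,0,0,0]
    - [0,0,0,0,0,0,0]

```text
t: 30.65
tcp_pos: [0.5339, 0.4367, 0.0705]
ee_rot: [0.001, 0.973, 0.231, -0.001]
wrist_force: [-0.9, -0.8, 0.1]
opening: 0.0873
```

Run:
```python
from h import *
to(.527,.446,.03)
```

```text
t 30.65 tcp [0.5339 0.4367 0.0705] yaw 0.466 F [-0.9 -0.8  0.1] op 0.0873 q [ 0.52  0.8   1.37 -0.    0.97  1.63]
go [-0.0019 -0.0115  0.0404] turn [0.002 0.002 0.   ]
```

Call:
arm_command:
  targets:
    - [0,-0.001,-0.007,0.01,0,0.002,0]
    - [0,-0.001,-0.004,0.015,0,0,0]
    - [0,0,0,0.012,0,0,0]
    - [0,0,0,0,0,0,0]

```text
t: 31.05
tcp_pos: [0.5266, 0.4415, 0.0331]
ee_rot: [0.002, 0.974, 0.229, -0.0]
wrist_force: [-0.5, -0.7, 0.8]
opening: 0.0874
```

Run:
```python
from h import *
to(.527,.446,.03)
```

```text
t 31.05 tcp [0.5266 0.4415 0.0331] yaw 0.461 F [-0.5 -0.7  0.8] op 0.0874 q [ 0.54  0.85  1.39 -0.    0.91  1.65]
go [ 0.0023 -0.0038  0.0031] turn [0.003 0.002 0.   ]
```

Call:
arm_command:
  targets:
    - [0,0.0023,-0.0038,0.002,0,0.002,0]
    - [0,0,0,0.001,0,0,0]
    - [1,0,0,0,0,0,0]
    - [1,0,0,0,0,0,0]

```text
t: 31.45
tcp_pos: [0.5281, 0.4471, 0.0332]
ee_rot: [0.001, 0.973, 0.229, 0.003]
wrist_force: [0.2, -0.1, 0.9]
opening: 0.0779
```

Run:
```python
from h import *
to(.527,.446,.03)
```

```text
t 31.45 tcp [0.5281 0.4471 0.0332] yaw 0.462 F [ 0.2 -0.1  0.9] op 0.0779 q [ 0.54  0.85  1.38 -0.    0.9   1.65]
go [-0.0015  0.0005  0.0032] turn [ 0.003 -0.006 -0.   ]
```

Call:
arm_command:
  targets:
    - [1,-0.001,0.0005,0.003,0.003,-0.006,0]
    - [1,0,0,0,0,0,0]
    - [1,0,0,0,0,0,0]
    - [1,0,0,0,0,0,0]
    - [1,0,0,0,0,0,0]
    - [1,0,0,0,0,0,0]
    - [1,0,0,0,0,0,0]
    - [1,0,0,0,0,0,0]
    - [1,0,0,0,0,0,0]
    - [1,0,0,0,0,0,0]

```text
t: 32.45
tcp_pos: [0.5281, 0.4464, 0.0309]
ee_rot: [-0.0, 0.974, 0.229, 0.0]
wrist_force: [0.2, 0.5, 0.2]
opening: 0.0251
```

Run:
```python
from h import *
to(.527,.446,.03)
```

```text
t 32.45 tcp [0.5281 0.4464 0.0309] yaw 0.461 F [0.2 0.5 0.2] op 0.0251 q [0.54 0.86 1.38 0.   0.91 1.65]
go [-0.0012 -0.0001  0.0009] turn [-0.001 -0.001  0.   ]
```

Call:
arm_command:
  targets:
    - [1,0,0,-0.01,0,0,0]
    - [1,0,0,-0.03,0,0,0]
    - [1,0,0,-0.045,0,0,0]
    - [1,0,0,-0.045,0,0,0]
    - [1,0,0,-0.045,0,0,0]
    - [1,0,0,-0.045,0,0,0]
    - [1,0,0,0,0,0,0]

```text
t: 33.15
tcp_pos: [0.5267, 0.4454, 0.2589]
ee_rot: [0.001, 0.973, 0.229, -0.003]
wrist_force: [0.9, 1.0, -0.1]
opening: 0.0254
```

Run:
```python
from h import *
to(.44,.05,.28)
```

```text
t 33.15 tcp [0.5267 0.4454 0.2589] yaw 0.461 F [ 0.9  1.  -0.1] op 0.0254 q [0.54 0.6  1.22 0.   1.33 1.65]
go [-0.2538  0.3155 -0.0196] turn [-0.     0.006 -0.   ]
```

Call:
arm_command:
  targets:
    - [1,-0.022,0.023,-0.002,0,0,0]
    - [1,-0.0335,0.035,-0.002,0,0,0]
    - [1,-0.0335,0.035,-0.002,0,0,0]
    - [1,-0.0335,0.035,-0.002,0,0,0]
    - [1,-0.0335,0.035,-0.002,0,0,0]
    - [1,-0.0335,0.035,-0.002,0,0,0]
    - [1,-0.0335,0.035,-0.002,0,0,0]
    - [1,-0.0335,0.035,-0.002,0,0,0]
    - [1,-0.025,0.026,-0.002,0,0,0]
    - [1,0,0,0,0,0,0.1]
    - [1,0,0,0,0,0,0.14]
    - [1,0,0,0,0,0,0.14]

```text
t: 34.35
tcp_pos: [0.3947, 0.0454, 0.276]
ee_rot: [0.001, 0.999, 0.035, -0.004]
wrist_force: [-0.5, 0.4, -1.2]
opening: 0.0252
```

Call:
arm_command:
  targets:
    - [1,0,0,0,0,0,0.14]
    - [1,0,0,0,0,0,0.14]
    - [1,0,0,0,0,0,0.14]
    - [1,0,0,0,0,0,0.14]
    - [1,0,0,0,0,0,0.12]
    - [1,0,0,0,0,0,0]
    - [1,0,0,0,0,0,0]

```text
t: 35.05
tcp_pos: [0.3892, 0.0456, 0.2741]
ee_rot: [0.002, 0.949, -0.315, -0.007]
wrist_force: [-0.4, 0.4, -1.2]
opening: 0.0257
```

Run:
```python
from h import *
to(.45,-.096,.20)
shot('wrist','w14')
m=(.450,-.096)
overlay('w14',[circ(*m,.12,.055),circ(*m,.12,.049)],280,30,300,230,2.5,'a')
```

```text
t 35.05 tcp [0.3892 0.0456 0.2741] yaw -0.64 F [-0.4  0.4 -1.2] op 0.0257 q [-0.17  0.15  1.91 -0.    1.1   2.04]
go [0.1342 0.0766 0.0733] turn [0.009 0.011 0.   ]
```

View pics/a.png

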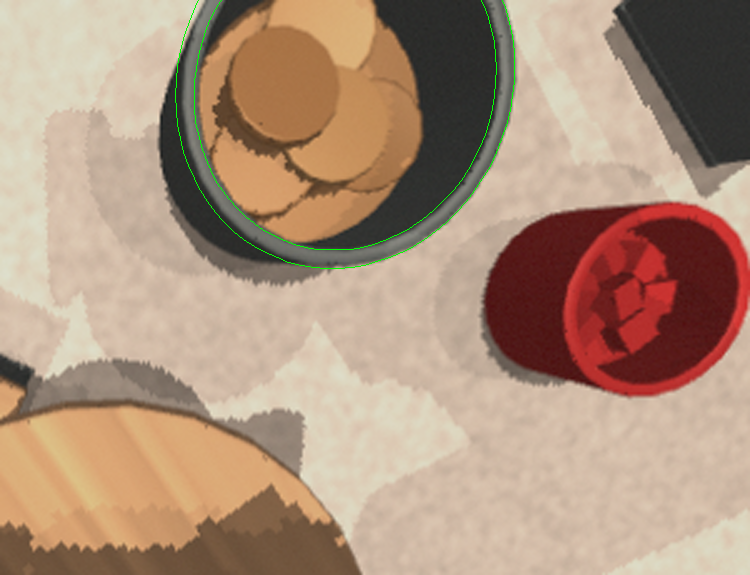

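View pics/w14.png

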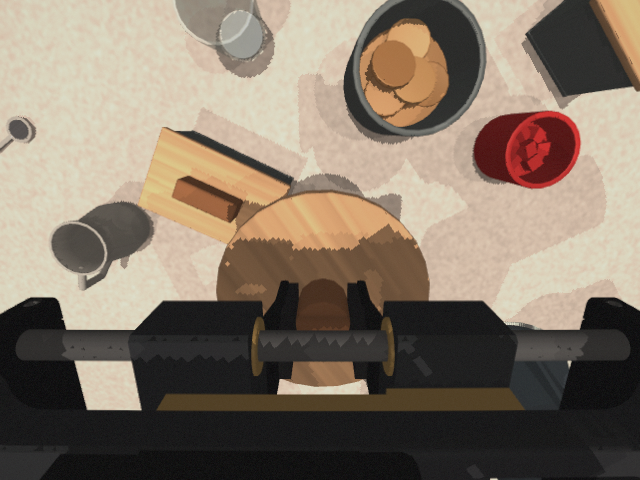

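Call:
arm_command:
  targets:
    - [1,0.025,0.014,0.008,0.009,0.011,0]
    - [1,0.036,0.02,0.015,0,0,0]
    - [1,0.036,0.02,0.015,0,0,0]
    - [1,0.032,0.018,0.012,0,0,0]
    - [1,0,0,0,0,0,0]
    - [1,0,0,0,0,0,0]

```text
t: 35.7
tcp_pos: [0.4524, -0.093, 0.2223]
ee_rot: [-0.001, 0.951, -0.308, 0.001]
wrist_force: [-0.8, -0.0, -1.4]
opening: 0.0251
```

Run:
```python
from h import *
to(.4505,-.0973,.165)
```

```text
t 35.7 tcp [ 0.4524 -0.093   0.2223] yaw -0.626 F [-0.8 -0.  -1.4] op 0.0251 q [-0.45  0.32  1.84  0.    0.98  1.75]
go [0.0009 0.0047 0.0573] turn [-0.002 -0.002  0.   ]
```

Call:
arm_command:
  targets:
    - [1,0.0005,0.002,0.015,0,0,0]
    - [1,0.0005,0.002,0.025,0,0,0]
    - [1,0,0,0.015,0,0,0]
    - [1,0,0,0,0,0,0]

```text
t: 36.1
tcp_pos: [0.4506, -0.0942, 0.1676]
ee_rot: [-0.001, 0.952, -0.305, 0.003]
wrist_force: [-1.5, 1.1, -1.2]
opening: 0.0256
```

Run:
```python
from h import *
to(.4505,-.0973,.1429)
shot('scene','s8');crop('s8',180,170,130,120,5,'c19')
```

```text
t 36.1 tcp [ 0.4506 -0.0942  0.1676] yaw -0.62 F [-1.5  1.1 -1.2] op 0.0256 q [-0.45  0.41  1.9   0.    0.82  1.74]
go [0.0016 0.0026 0.0247] turn [-0.003 -0.004  0.   ]
```

View pics/c19.png

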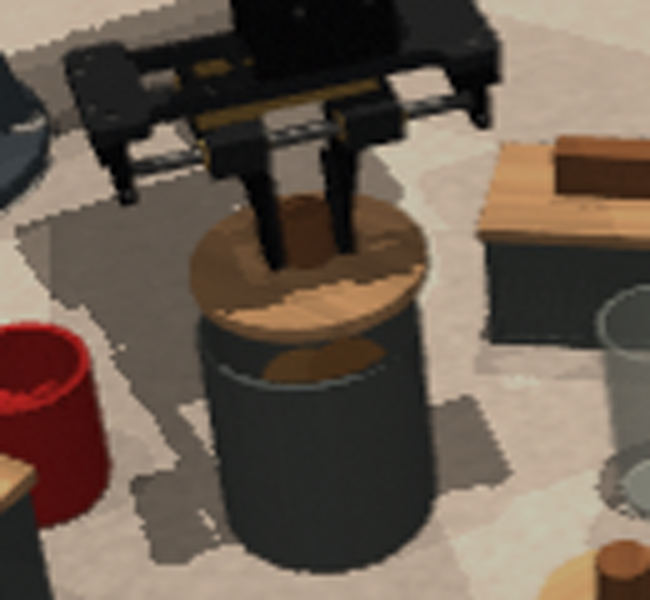

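Aligned in view. Correct and lower.

Call:
arm_command:
  targets:
    - [1,0.0015,0.0025,0.006,-0.003,-0.004,0]
    - [1,0,0,0.006,0,0,0]
    - [1,0,0,0,0,0,0]

```text
t: 36.45
tcp_pos: [0.452, -0.0969, 0.1579]
ee_rot: [0.0, 0.953, -0.304, 0.003]
wrist_force: [-0.5, -0.4, -1.9]
opening: 0.0253
```

Run:
```python
from h import *
to(.4505,-.0973,.1429)
```

```text
t 36.45 tcp [ 0.452  -0.0969  0.1579] yaw -0.617 F [-0.5 -0.4 -1.9] op 0.0253 q [-0.45  0.43  1.91  0.    0.8   1.73]
go [-0.0011  0.0013  0.015 ] turn [-0.001 -0.006  0.   ]
```

Call:
arm_command:
  targets:
    - [1,-0.0015,0.0013,0.005,-0.001,-0.006,0]
    - [1,0,0,0.004,0,0,0]
    - [1,0,0,0,0,0,0]

```text
t: 36.75
tcp_pos: [0.4505, -0.0973, 0.149]
ee_rot: [-0.0, 0.953, -0.303, 0.001]
wrist_force: [0.6, -0.5, -0.6]
opening: 0.025
```

Run:
```python
from h import *
to(.4505,-.0973,.1429)
```

```text
t 36.75 tcp [ 0.4505 -0.0973  0.149 ] yaw -0.617 F [ 0.6 -0.5 -0.6] op 0.025 q [-0.46  0.44  1.92  0.    0.78  1.73]
go [-0.      0.      0.0061] turn [-0.001 -0.001  0.   ]
```

Call:
arm_command:
  targets:
    - [1,0,0,0.003,0,0,0]
    - [1,0,0,0.002,0,0,0]
    - [1,0,0,0.0015,0,0,0]
    - [1,0,0,0,0,0,0]

```text
t: 37.15
tcp_pos: [0.4509, -0.0976, 0.1429]
ee_rot: [0.0, 0.953, -0.304, 0.001]
wrist_force: [1.1, 0.5, -1.5]
opening: 0.0252
```

Run:
```python
from h import *
to(.4505,-.0973,.1429)
shot('scene','s9');crop('s9',180,170,130,120,5,'c20')
```

```text
t 37.15 tcp [ 0.4509 -0.0976  0.1429] yaw -0.617 F [ 1.1  0.5 -1.5] op 0.0252 q [-0.46  0.46  1.92  0.    0.76  1.73]
go [-0.0005  0.     -0.    ] turn [-0.001 -0.002  0.   ]
```

View pics/c20.png

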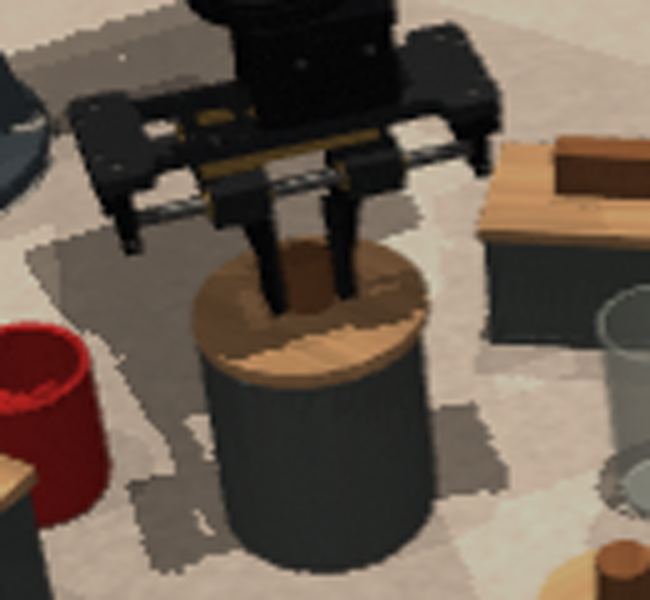

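Call:
arm_command:
  targets:
    - [1,0,0,0.0008,0,0,0]
    - [1,0,0,0.0005,0,0,0]
    - [1,0,0,0,0,0,0]

```text
t: 37.5
tcp_pos: [0.451, -0.0976, 0.1429]
ee_rot: [0.0, 0.953, -0.303, 0.002]
wrist_force: [0.4, -0.2, -1.4]
opening: 0.0252
```

Run:
```python
from h import *
to(.4505,-.0973,.1429)
```

```text
t 37.5 tcp [ 0.451  -0.0976  0.1429] yaw -0.617 F [ 0.4 -0.2 -1.4] op 0.0252 q [-0.46  0.46  1.92  0.    0.76  1.73]
go [-0.0006  0.      0.    ] turn [-0.001 -0.003  0.   ]
```

Call:
arm_command:
  targets:
    - [1,0,0,0.002,0,0,0]
    - [0,0,0,0,0,0,0]
    - [0,0,0,0,0,0,0]
    - [0,0,0,0,0,0,0]
    - [0,0,0,0,0,0,0]
    - [0,0,0,0,0,0,0]
    - [0,0,0,-0.01,0,0,0]
    - [0,0,0,-0.03,0,0,0]
    - [0,0,0,-0.045,0,0,0]
    - [0,0,0,-0.045,0,0,0]
    - [0,0,0,0,0,0,0]

```text
t: 38.6
tcp_pos: [0.4508, -0.0976, 0.2779]
ee_rot: [-0.0, 0.953, -0.304, 0.001]
wrist_force: [0.0, -0.7, 0.3]
opening: 0.0862
```

Run:
```python
from h import *
to(.40,.1,.30)
```

```text
t 38.6 tcp [ 0.4508 -0.0976  0.2779] yaw -0.617 F [ 0.  -0.7  0.3] op 0.0862 q [-0.46  0.24  1.77  0.    1.13  1.73]
go [-0.1557 -0.1318 -0.0222] turn [-0.    -0.001  0.   ]
```

Call:
arm_command:
  targets:
    - [0,0,-0.03,-0.02,0,0,0]
    - [0,0,-0.045,-0.015,0,0,0]
    - [0,0,-0.045,-0.01,0,0,0]
    - [0,0,-0.045,0,0,0,0]
    - [0,0,-0.045,0,0,0,0]
    - [0,0,0,0,0,0,0]

```text
t: 39.2
tcp_pos: [0.5756, 0.0789, 0.3267]
ee_rot: [-0.0, 0.952, -0.306, 0.003]
wrist_force: [-1.6, -0.8, -0.8]
opening: 0.0869
```

Run:
```python
from h import *
to(.40,.1,.30)
shot('scene','s10');shot('side','d10'); shot('wrist','w15')
crop('s10',120,140,300,200,2.6,'c21'); crop('d10',240,100,220,260,2.3,'c22')
```

```text
t 39.2 tcp [0.5756 0.0789 0.3267] yaw -0.623 F [-1.6 -0.8 -0.8] op 0.0869 q [-0.06  0.37  1.43 -0.    1.34  2.14]
go [-0.1551  0.0854  0.0258] turn [-0.002 -0.005  0.   ]
```

View pics/c21.png

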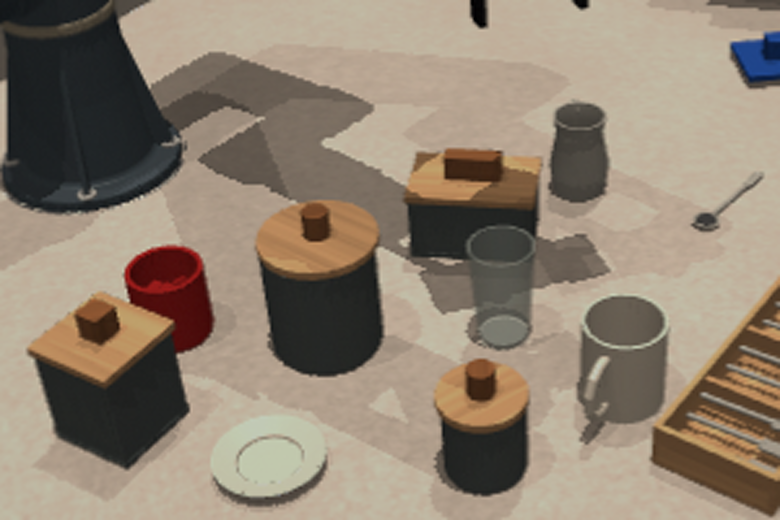

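View pics/c22.png

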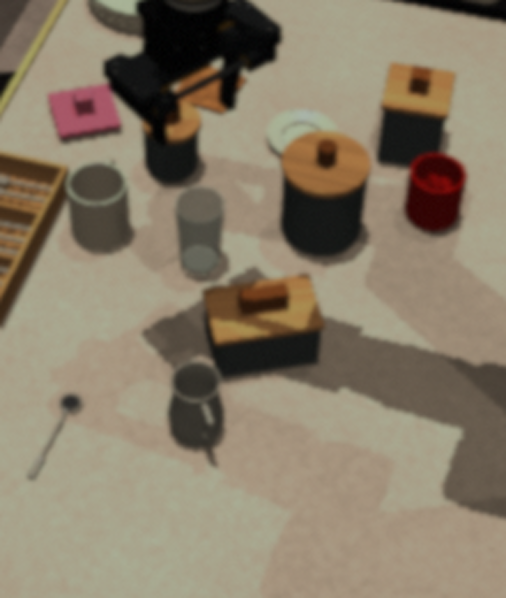

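Run:
```python
from h import *
C=[]
for z in (0.,.010): # underside/top of boards when seated
    C+=[circ(.4495,-.0966,.12+z,.058),circ(.679,-.1535,.08+z,.041),poly(.365,-.293,.1+z,.092,.092,.073),poly(.473,.1225,.07+z,.136,.086,.485)]
overlay('s10',C,120,170,240,180,3.3,'c23')
```

```text
(no output)
```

View pics/c23.png

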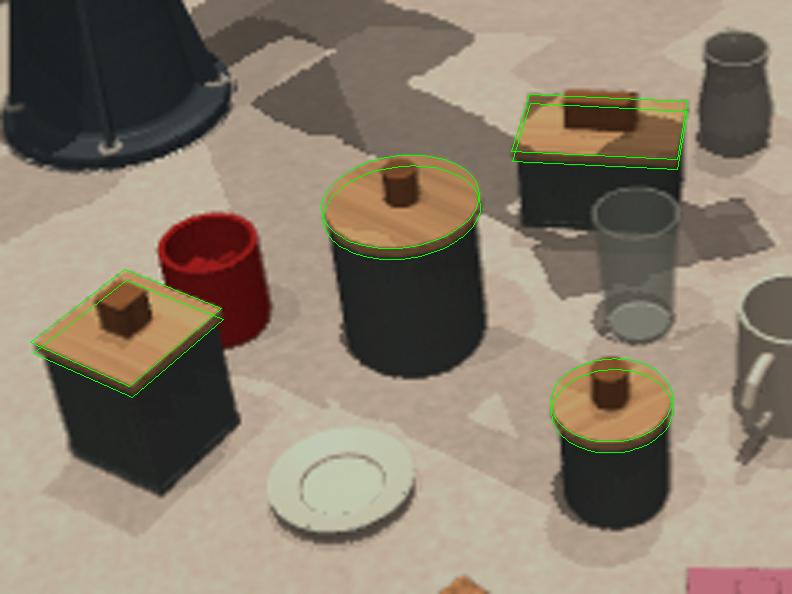

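All four boards match the predicted seated outlines to within about a pixel or two. Handing in.

```bash
python3 -c "
from bench import ctrl
print(ctrl.job_done())"
```

```text
the job is handed in; nothing more can be done
None
```

All four lids are on their matching jars, in the order small round, square, oblong, large round, and I handed the job in at about 39 s. I picked each lid up by its knob or handle, lowered it to its seat height and released it there. No lid was dropped.

**Seating:** In the last scene picture, the outlines I drew for fully seated, level boards matched all four lids to within a pixel or two. The jars stand where I first measured them. In the side picture the gripper partly hid the small jar; the other three lids look level there too.

**Bystanders:** By eye in the last scene and side pictures, the mug and glass stand as they did at the start. I never touched the red jar or the blue and pink lids.

**Checks that disagreed:**
- **Large jar position:** The cameras differed by several millimetres on where it was, so I measured again from close up before placing its lid.
- **Large lid force:** The wrist force did not clearly reverse at the seat as it did for the oblong lid. I judged it seated from its height and the pictures.
- **Square lid grip:** The hand drifted about 3 mm while the fingers closed, and I allowed for that when placing the lid.

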